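# Park a weak-spring bench lamp upright in its fork

## Robot

A 6-joint arm with a two-finger parallel gripper is mounted at the origin on the work surface. World frame = base frame: x ahead of the robot, y to its left, z up, the work surface at z = 0. Lengths are in m, angles in rad, forces in N, time in s.
With the tool pointing down it reaches from about 0.25 to 0.725 m from the base axis. Payload 4 kg.
Tool frame: the origin (TCP) lies midway between the tips of the shut fingers; the grasp point (between the pads) lies 19 mm behind it (bot.grip_depth is the distance from the TCP to the grasp point, in m); z points along the fingers, y is the line along which they close (so a half turn about z gives the same grasp; the last joint's range is limited). The gripper opens to 85 mm and grips with 20 to 120 N. Pads are 22 mm wide; open, the fingers measure 114 mm over their backs; the gripper's body (76 mm by 85 mm) begins 54 mm behind the grasp point. The pads swing forward as they close: fully open they stand 13 mm farther back than shut.
Start: joints at [-1.301, 0.241, 0.005, 1.335, 0, 1.571], TCP at [0.133, -0.482, 0.231] pointing down, gripper open.
Joint ranges: [-2.72, 2.72], [-1.05, 1.87], [-1.09, 1.28], [-1.99, 2.15], [-1.42, 1.44], [-3.14, 3.14]. Speed limits (rad/s): [2.79, 2.79, 3.14, 3.14, 3.14, 3.14].

## Interface

Orientations are given as a unit quaternion [x, y, z, w].
In Python, from workcell import bot gives the robot as it stands.
- The arm moves only by the shell command python3 -m creep 'ROWS'. ROWS is JSON, one flat list of numbers, 5 for each row, row after row: the shift along the world's x, y, z in m, then the turn about the world's z in rad, then the finger opening in m, from 0 to 0.0854. In form: [x, y, z, twist, claw, x, y, z, twist, claw, ...]. A call has 1 to 10 rows; each row is the pose to reach, as a shift and turn from the pose commanded when the call began; what a row does not reach only later rows make up. A row lasts 1/12 s, in which the tool goes at most 41.7 mm and 7.16 degrees, less where a joint would pass 70% of its speed; a pose out of reach is approached as far as the arm can. A call with a gripper value outside its range is refused whole. The fingers move at their own pace and stop on an object; the grip force is fixed at half the most. Time passes only in rows, so rows that repeat a pose let the fingers close. It gives the time, the measured TCP pose, the force, the opening and the grip force at its end, in the units of the state.
- bot.get_obs(): the state, without advancing time (a new reading comes with each control period).
- bot.camera(name): name is "scene" or "top" or "wrist"; returns a dict with "pixels" (400x640x3 uint8, red, green, blue), "camera_matrix" (3x3 intrinsics, pixels), "dist_coeffs" ([k1, k2, p1, p2, k3] as OpenCV has them; the pictures are not rectified), "extrinsics" (4x4, takes a point from world to camera coordinates); the wrist camera has in their place "T_tool_cam" (4x4, takes a point from camera to tool coordinates, whose origin is the TCP and whose axes are the flange's). Camera axes: x right, y down, z forward; pixel columns grow to the right and rows downward; lengths in m; the calibration is good to about 2 mm. A picture is of the moment at which its call begins: read the wrist's pose just before it. There is no depth.
- bot.job_done(): hands the job in; it is judged then, once.
Trained networks look in the newest picture that a camera, given by its name, has taken for a name from the list of things; names that differ only in an ending like _2 or _b are one class to them, and where a whole thing is asked for, a point or a joint stands for the part that bears it (a point fixed in the world has none). Each returns a list of dicts, best first, with "score" (0 to 1); they miss things now and then, are a little off and sometimes report something else, mostly with a low value. They report only what shows in the picture. A call takes as long as a camera call.
- bot.look_for(camera, thing): "centre" ([column, row] as shares, 0 to 1, of the picture: columns of its width, rows of its height, amid what is visible of it).
- bot.place_of(camera, thing): "centre" ([column, row] as shares, 0 to 1, of the picture: columns of its width, rows of its height: a listed point, or the origin of a listed thing).
The state is a dict: "clock": time; "joint_pos": joint angles; "joint_vel": joint speeds; "tau": joint torques, N m; "eef_pos": TCP position; "tool_rot": TCP orientation; "ft_force": force on the tool from outside, world axes, zero at the start; "ft_torque": the same for the moment, N m; "grip_width": finger opening in m; "grasp_force": force on a finger pad.
Only numpy, scipy, OpenCV 4.12 (cv2) and the standard library are available. Lean on these libraries where they do the work, as an engineer would, in place of code of your own. Each camera call takes 0.05 s, during which the arm holds its last target. There are 200 camera calls.

## Task

The goldsmith's bench lamp has a weak foot spring and its mast has flopped over: pick the lamp up by its wooden handle, never touching mast or head, swing the mast upright by moving the base and keep it balanced upright off the bench while you carry it to the parking fork. Hold it there for four seconds with the foot of the mast above the metal strip in front of the fork, steadily upright and clear of the fork, then slide the mast into the slot between the prongs, past their flared tips, set the base down gently on the bench, let go, and finish once the mast has come to rest against a prong. Do not knock the fork, and leave the other things on the bench where they are.

Things in the scene. Friction and masses are not known exactly. Their poses are not given: they have to be found in the camera images.
- lamp: Loose bench lamp, 0.60 kg plus mast. Dark steel base 315 (x) x 130 (y) x 16 mm, x = -150 to +165 mm; on it a grey ballast box 60 x 90 mm, its top at 58 mm, centred at x = -112 mm, and a wooden handle in the middle. Origin: underside of the base under the handle's centre; x points from handle to mast, z up. Base and mast together balance under the handle within 10 mm.
- handle (a point): Top centre of the upright wooden handle of the lamp, 95 mm above the base's underside, over the lamp's origin. The handle is a block 75 (x) x 22 (y) mm; grip it across its 22 mm, along the lamp's y.
- mast (a joint): Lean of the mast relative to the base, rad: 0 = square, positive turns about the lamp's +x (head goes to the lamp's -y side), stops at -0.35 and 0.35; starts at rest at +0.35. Foot spring: 0.26 N m/rad towards 0; viscous damping 0.04 N m s/rad, no dry friction. On a still base it falls to a stop, time constant 0.4 to 1.1 s; rolling the base the other way by 0.1 to 0.2 rad raises it.
- mast_foot (a point): Point on the mast's hinge axis, 130 mm ahead of and 32 mm above the lamp's origin; the axis is parallel to the lamp's x. The mast is a steel rod 16 mm thick with a lamp head on top.
- mast_head (a point): Centre of the flat lamp head, 56 (x) x 140 (y) x 22 mm, 220 mm above the hinge; z runs along the mast, so its tilt is the true lean. Rod and head: 0.18 kg nominal (0.92 to 1.12 of it), centre of mass 190 mm above the hinge, inertia about the hinge 0.0074 kg m2; gravity overturns with 0.336 N m per rad of true lean, more than the spring can hold.
- dock: Fixed parking fork; the docked lamp's origin and axes lie on those of the dock, on the bench. Two level prongs along x, 140 to 160 mm high, straight from x = 85 to 200 mm, 48 mm apart, flaring to about 80 mm at the mouth at x = 57 mm towards the robot. Post behind from x = 194 mm; foot 180 mm wide, 20 mm tall, from x = 183 mm.
- slot (a point): Point on the bench under the slot between the prongs where the mast's foot ends up: dock x = 130 mm, y = 0; axes as the dock's.
- mark (a point): Middle of the thin aluminium strip flush in the bench in front of the fork, across the dock's x axis at dock x = 0: 57 mm before the mouth, 130 mm before the slot point. The mast's foot waits above it (the lamp's origin is then 130 mm before it).
- block: Bystander, leave alone: soldering brick 70 x 50 x 30 mm lying on the bench between lamp and dock. Origin: centre of its underside.
- hammer: Bystander, leave alone: small hammer lying on the bench at the robot's right, 190 mm long, under 35 mm tall. Origin: its middle, at the underside.
- dish: Bystander, leave alone: small glass bowl, 68 mm across, 28 mm tall, between lamp and dock. Origin: centre of its underside.
- tin: Bystander, leave alone: closed aluminium can, 60 mm across, 50 mm tall. Origin: centre of its underside.
- crucible: Bystander, leave alone: open terracotta pot, 100 mm across, 70 mm tall. Origin: centre of its underside.
- mandrel: Bystander, leave alone: steel ring mandrel standing on its foot, 60 mm across, 131 mm tall. Origin: centre of its underside.
- toolpot: Bystander, leave alone: aluminium cup, 90 mm across, 110 mm tall. Origin: centre of its underside.

How it is judged:
On the way, in this order (a step that is already met when the one before it is completed fails the run):
1. the lamp is lifted off the bench and its mast stands upright, away from the fork (height (world z) of lamp above 0.02 m and angle between mast_head's own z axis and vertical below 0.15 rad and contact force between lamp and dock below 0.1 N and horizontal distance between mast_foot and mark above 0.12 m), for 0.5 s.
2. the lamp is held off the bench with the foot of the mast above the strip in front of the fork, upright and clear of the fork, for 4 s (height (world z) of lamp above 0.02 m and angle between mast_head's own z axis and vertical below 0.15 rad and contact force between lamp and dock below 0.1 N and horizontal distance between mast_foot and mark below 0.05 m), for 4 s.
At the end, for the whole second after the job is handed in: The lamp stands flat (0.05 rad) and still on the bench, let go, the mast foot within 40 mm short of to 30 mm beyond the slot point along the slot and within 30 mm of it sideways, the mast standing between the prongs, leaning less than 0.22 rad, and at rest (height (world z) of lamp between -0.005 and 0.008 m and angle between lamp's own z axis and vertical below 0.05 rad and x of mast_foot in the frame of slot between -0.04 and 0.03 m and y of mast_foot in the frame of slot between -0.03 and 0.03 m and angle between mast_head's own z axis and vertical below 0.22 rad and linear speed of lamp below 0.02 m/s and velocity of joint mast between -0.1 and 0.1 rad/s); the robot touches nothing.
It fails at once if the robot touches the mast or the lamp head (contact force between mast and the arm above 0.5 N or contact force between mast and the fingers above 0.5 N).
It fails at once if the mast leans over by more than 0.27 rad with its foot within 0.25 m of the slot (horizontal distance between mast_foot and slot below 0.25 m and angle between mast_head's own z axis and vertical above 0.27 rad).
It fails at once if the fork is knocked with more than 15 N (contact force between lamp and dock above 15 N).
It fails at once if the lamp moves faster than 0.6 m/s (thrown or dropped) (linear speed of lamp above 0.6 m/s).
It fails at once if a bystander is shifted by more than 30 mm (distance of any of block, hammer, dish, tin, crucible, mandrel, toolpot from where it was at the start of the episode above 0.03 m).
It also fails if it takes over 72 s, if anything falls off the work surface, if the arm or the gripper's body presses on something with over 40 N, if the wrist force passes 120 N, or if a joint passes its speed limit or range.

## Working session

There is one attempt and no reset: what is moved stays moved. The work goes in short steps, Python scripts to look and compute and a shell command to move; the robot and the scene stay as the last step left them, time stands still between calls to the robot, and variables do not carry over. Pictures are saved under pics/ and viewed, at most 10 in all, crops included, and the job is handed in when it is done.

```bash
mkdir -p pics; ls; cat > h.py <<'E'
from workcell import bot
import numpy as np, cv2
def cam(name):
    c=bot.camera(name); return c
def px(c,p):  # world pt -> pixel
    E=np.array(c["extrinsics"]); return cv2.projectPoints(np.float64(p).reshape(-1,3),cv2.Rodrigues(E[:3,:3])[0],E[:3,3],np.array(c["camera_matrix"]),np.array(c["dist_coeffs"]))[0].reshape(-1,2)
def ray(c,uv):
    E=np.array(c["extrinsics"]);n=cv2.undistortPoints(np.float64(uv).reshape(-1,1,2),np.array(c["camera_matrix"]),np.array(c["dist_coeffs"])).reshape(2)
    d=E[:3,:3].T@np.r_[n,1]; o=-E[:3,:3].T@E[:3,3]; return o,d/np.linalg.norm(d)
def atz(c,uv,z):
    o,d=ray(c,uv); return o+d*(z-o[2])/d[2]
E
python3 - <<'E'
from h import *
np.set_printoptions(precision=3,suppress=True)
H=dict(lamp=0,handle=.095,mast_foot=.032,mast_head=.25,dock=0,slot=0,mark=0,block=0,hammer=0,dish=0,tin=0,crucible=0,mandrel=0,toolpot=0)
for n in("scene","top"):
    c=cam(n); cv2.imwrite(f"pics/{n}0.png",c["pixels"][:,:,::-1])
    print(n,"cam at",ray(c,[320,200]))
    for t,z in H.items():
        for r in bot.place_of(n,t)[:2]:
            uv=np.array(r["centre"])*[640,400]; print(t,round(r["score"],2),uv,atz(c,uv,z))
print(bot.get_obs())
E
```

```text
pics
scene cam at (array([ 1.357, -0.584,  0.931]), array([-0.63 ,  0.467, -0.621]))
lamp 0.74 [262.528 267.72 ] [ 0.581 -0.249  0.   ]
lamp 0.27 [394.496 180.   ] [0.5   0.452 0.   ]
handle 0.61 [254.976 250.08 ] [ 0.584 -0.265  0.095]
mast_foot 0.71 [283.328 283.   ] [ 0.7   -0.241  0.032]
mast_head 0.78 [258.176 248.6  ] [ 0.728 -0.315  0.25 ]
dock 0.78 [367.168 210.68 ] [0.578 0.22  0.   ]
block 0.69 [305.728 221.88 ] [ 0.485 -0.006  0.   ]
hammer 0.75 [183.488 268.32 ] [ 0.424 -0.455  0.   ]
dish 0.66 [328.192 239.68 ] [0.611 0.002 0.   ]
dish 0.16 [202.432 315.4  ] [ 0.632 -0.478  0.   ]
tin 0.66 [394.88 183.2 ] [0.517 0.436 0.   ]
crucible 0.77 [203.392 319.   ] [ 0.645 -0.48   0.   ]
mandrel 0.47 [389.376 169.6  ] [0.429 0.493 0.   ]
mandrel 0.19 [183.424 270.88 ] [ 0.435 -0.459  0.   ]
toolpot 0.77 [424.192 191.12 ] [0.63 0.49 0.  ]
toolpot 0.72 [329.088 239.   ] [0.61  0.006 0.   ]
top cam at (array([0.32 , 0.007, 1.49 ]), array([ 0.196,  0.016, -0.98 ]))
lamp 0.95 [408.832 213.8  ] [ 0.566 -0.259  0.   ]
handle 0.57 [414.528 203.92 ] [ 0.581 -0.262  0.095]
mast_foot 0.84 [
[... 563 characters left out ...]
2  196.32] [ 0.63  -0.006  0.   ]
tin 0.6 [196.992 234.92 ] [0.509 0.437 0.   ]
crucible 0.68 [472.128 188.92 ] [ 0.646 -0.475  0.   ]
mandrel 0.65 [174.976 261.68 ] [0.422 0.507 0.   ]
toolpot 0.65 [182.784 196.68 ] [0.638 0.49  0.   ]
{'clock': 1.5, 'joint_pos': array([-1.301,  0.241,  0.005,  1.335,  0.   ,  1.571]), 'joint_vel': array([ 0.001, -0.   , -0.001, -0.001, -0.001, -0.001]), 'tau': array([ -0.001, -37.22 ,  25.269,   0.001,  -0.   ,  -0.   ]), 'eef_pos': array([ 0.133, -0.482,  0.231]), 'tool_rot': array([0.991, 0.135, 0.   , 0.   ]), 'ft_force': array([-0.075,  0.29 ,  0.11 ]), 'ft_torque': array([ 0.015,  0.018, -0.006]), 'grasp_force': 0.0, 'grip_width': 0.08563879083406532}
```

View images.

View pics/top0.png

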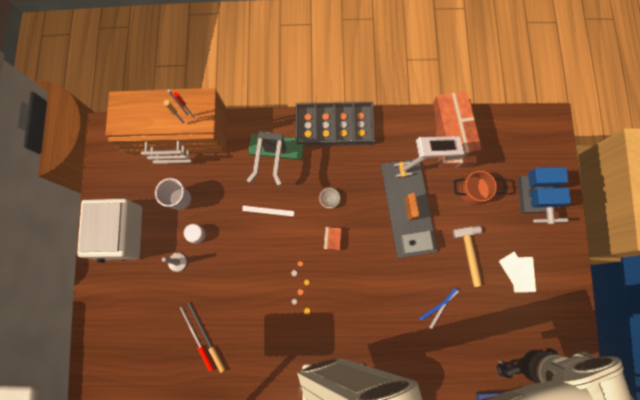

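View pics/scene0.png

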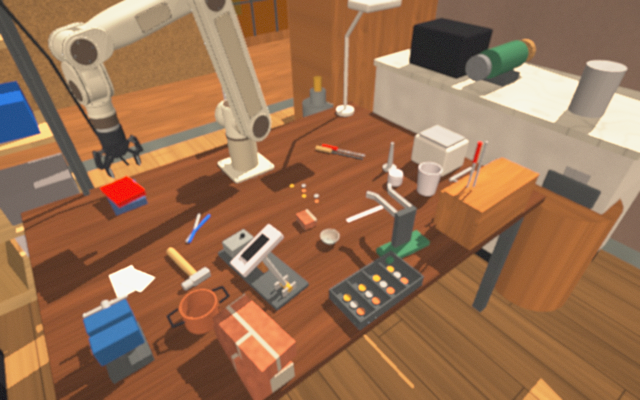

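```bash
python3 - <<'E'
from h import *
np.set_printoptions(precision=3,suppress=True)
c=cam("top"); im=c["pixels"].astype(int); hsv=cv2.cvtColor(c["pixels"],cv2.COLOR_RGB2HSV).astype(int)
def comp(m,x0,x1,y0,y1):
    k=np.zeros(m.shape,np.uint8); k[y0:y1,x0:x1]=m[y0:y1,x0:x1]
    n,l,s,_=cv2.connectedComponentsWithStats(k); i=1+np.argmax(s[1:,4]); v,u=np.nonzero(l==i); return np.c_[u,v].astype(float)
s=comp((im.min(2)>120),235,300,198,222); a=np.array([atz(c,p,0)[:2] for p in s]); r=cv2.minAreaRect(a.astype(np.float32)); print("strip",r,len(s)); 
w,V=np.linalg.eigh(np.cov(a.T)); d=V[:,1]*np.sign(V[1,1]); print("mean",a.mean(0),"dock yaw",np.arctan2(-d[0],d[1]), np.sqrt(12*w))
hm=comp((hsv[...,1]>120)&(im[...,0]>130)&(hsv[...,0]<18),404,422,190,222); b=np.array([atz(c,p,.095)[:2] for p in hm]);print("handle",b.mean(0),cv2.minAreaRect(b.astype(np.float32)))
g=comp((hsv[...,1]<70)&(hsv[...,2]<125)&(hsv[...,2]>45),375,445,155,262); b=np.array([atz(c,p,.016)[:2] for p in g]);print("base",cv2.minAreaRect(b.astype(np.float32)),len(b))
o=c["pixels"].copy()
for q in (s,hm,g):
    for u,v in q.astype(int): o[v,u]=[255,0,255]
cr=np.hstack([cv2.resize(o[135:265,230:310],None,fx=4.5,fy=4.5),cv2.resize(c["pixels"][135:265,370:450],None,fx=4.5,fy=4.5)])[:, :, ::-1]
o2=cv2.resize(o[135:265,370:450],None,fx=4.5,fy=4.5)[:,:,::-1]
cv2.imwrite("pics/crop1.png",np.hstack([cr[:,:360],o2]))
E
```

```text
strip ((0.5859201550483704, 0.20506873726844788), (0.17127656936645508, 0.018704477697610855), 82.7276382446289) 287
mean [0.586 0.204] dock yaw -0.1286542485820194 [0.018 0.17 ]
handle [ 0.576 -0.251] ((0.5758699774742126, -0.25096309185028076), (0.08075958490371704, 0.03683450445532799), 7.0932936668396)
base ((0.5868302583694458, -0.2558068633079529), (0.3107931911945343, 0.12785212695598602), 7.5506110191345215) 2466
```

View pics/crop1.png

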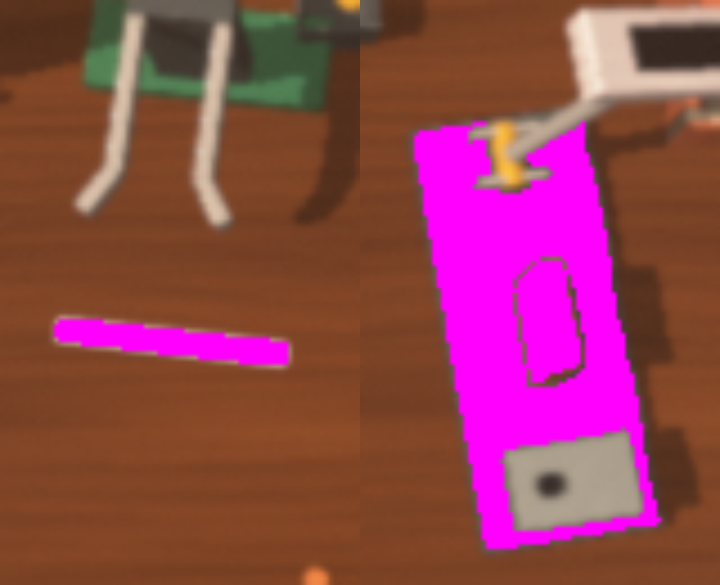

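```bash
python3 -m creep '[0.446,0.225,0,-0.139,0.085,0.446,0.225,0,-0.139,0.085,0.446,0.225,0,-0.139,0.085,0.446,0.225,0,-0.139,0.085,0.446,0.225,0,-0.139,0.085,0.446,0.225,0,-0.139,0.085,0.446,0.225,0,-0.139,0.085,0.446,0.225,0,-0.139,0.085,0.446,0.225,0,-0.139,0.085,0.446,0.225,0,-0.139,0.085]'; python3 -m creep '[0.02,0.01,0,0,0.085,0.02,0.01,0,0,0.085,0.02,0.01,0,0,0.085]'
python3 - <<'E'
from h import *
o=bot.get_obs(); print(o["clock"],o["eef_pos"],o["tool_rot"])
c=cam("wrist"); cv2.imwrite("pics/w1.png",c["pixels"][:,:,::-1])
from scipy.spatial.transform import Rotation as R
T=np.eye(4);T[:3,:3]=R.from_quat(o["tool_rot"]).as_matrix();T[:3,3]=o["eef_pos"]
c["extrinsics"]=np.linalg.inv(T@np.array(c["T_tool_cam"]))
for r in bot.place_of("wrist","handle"): 
    uv=np.array(r["centre"])*[640,400]; print(r["score"],uv,atz(c,uv,.095))
print(px(c,[[.579,-.257,.095],[.579,-.257,0]]))
E
```

```text
clock: 2.38
eef_pos: [0.5026, -0.2952, 0.2314]
tool_rot: [0.998, 0.065, 0.0, 0.0]
ft_force: [-0.7, -1.3, 1.0]
grip_width: 0.0852
grasp_force: 0.0
clock: 2.63
eef_pos: [0.5218, -0.2854, 0.2306]
tool_rot: [0.998, 0.067, -0.001, -0.0]
ft_force: [-0.7, -0.3, 0.4]
grip_width: 0.0849
grasp_force: 0.0
2.6333 [ 0.52177102 -0.2854478   0.2305551 ] [ 9.97768500e-01  6.67657494e-02 -5.79769994e-04 -1.34490675e-04]
0.91 [294.08 128.  ] [ 0.57680233 -0.25636613  0.095     ]
[[295.01979577 125.68902263]
 [300.76313688 120.57698226]]
```

View pics/w1.png

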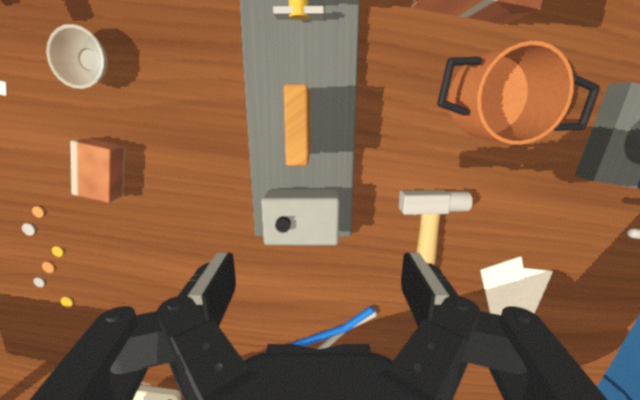

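```bash
python3 -m creep '[0.028,0.014,0,0,0.085,0.056,0.029,-0.02,0,0.085,0.056,0.029,-0.055,0,0.085,0.056,0.029,-0.09,0,0.085,0.056,0.029,-0.12,0,0.085,0.056,0.029,-0.15,0,0.085,0.056,0.029,-0.175,0,0.085,0.056,0.029,-0.188,0,0.085,0.056,0.029,-0.188,0,0.085]'; python3 -m creep '[0,0,0,0,0.01,0,0,0,0,0.01,0,0,0,0,0.01,0,0,0,0,0.01,0,0,0,0,0.01,0,0,0,0,0.01]'
```

```text
clock: 3.48
eef_pos: [0.5726, -0.2576, 0.0394]
tool_rot: [0.998, 0.064, -0.004, -0.002]
ft_force: [-0.9, 0.4, -0.4]
grip_width: 0.0852
grasp_force: 0.0
clock: 3.98
eef_pos: [0.5778, -0.2573, 0.0448]
tool_rot: [0.998, 0.066, 0.001, 0.0]
ft_force: [-1.3, 1.6, 4.9]
grip_width: 0.0212
grasp_force: 62.0
```

```bash
python3 -m creep '[0,0,0.015,0,0.01,0,0,0.04,0,0.01,0,0,0.07,0,0.01,0,0,0.1,0,0.01,-0.015,0.02,0.125,-0.03,0.01,-0.03,0.045,0.145,-0.06,0.01,-0.05,0.07,0.15,-0.09,0.01,-0.07,0.1,0.15,-0.12,0.01,-0.085,0.13,0.15,-0.15,0.01,-0.1,0.16,0.15,-0.18,0.01]' ; python3 -m creep '[-0.018,0.03,0,-0.02,0.01,-0.036,0.06,0,-0.04,0.01,-0.053,0.09,0,-0.06,0.01,-0.07,0.12,0,-0.081,0.01,-0.087,0.15,0,-0.081,0.01,-0.104,0.18,0,-0.081,0.01,-0.121,0.21,0,-0.081,0.01,-0.137,0.24,0,-0.081,0.01,-0.153,0.265,0,-0.081,0.01,-0.163,0.28,0,-0.081,0.01]'
cat >> h.py <<'E'
from scipy.spatial.transform import Rotation as R
from scipy.optimize import least_squares
MARK=np.array([.586,.204]); YAW=-.1287; UX=np.array([np.cos(YAW),np.sin(YAW)]); UY=np.array([-UX[1],UX[0]])
GOFF=.0447  # TCP height of lamp underside
def lampframe(o):
    r=R.from_quat(o["tool_rot"]).as_matrix(); x=r[:,0]; yaw=np.arctan2(x[1],x[0]); p=np.array(o["eef_pos"])
    return p,yaw
def headpt(p,yaw,th,h=.22):
    z=p[2]-GOFF; X=np.array([np.cos(yaw),np.sin(yaw),0]);Y=np.array([-X[1],X[0],0])
    return p*[1,1,0]+X*.13+[0,0,z+.032]+h*(np.array([0,0,np.cos(th)])-Y*np.sin(th))
def meas(names=("scene","top"),v=True):
    out=[]
    for n in names:
        o=bot.get_obs(); c=cam(n); p,yaw=lampframe(o)
        R_=[r for r in bot.place_of(n,"mast_head")]
        best=None
        for r in R_:
            uv=np.array(r["centre"])*[640,400]
            s=least_squares(lambda t:px(c,headpt(p,yaw,t[0]))[0]-uv,[0.]); e=np.sqrt(2*s.cost)
            if e<20 and (best is None or r["score"]>best[1]): best=(s.x[0],r["score"],e)
        if best: out.append((n[0],round(float(o["clock"]),2))+tuple(round(float(b),3) for b in best))
        else: out.append((n,o["clock"],[ (r["score"],r["centre"]) for r in R_],px(c,headpt(p,yaw,0))[0]))
    d=p[:2]-MARK
    if v: print("pose",p.round(3),"yaw",round(yaw-YAW,3),"s,q",(d@UX+.13).round(3),(d@UY).round(3))
    for q in out: print(*q)
    return out
E
python3 - <<'E'
from h import *
meas(("scene","top"))
cv2.imwrite("pics/s2.png",bot.camera("scene")["pixels"][:,:,::-1])
E
```

```text
clock: 4.82
eef_pos: [0.4743, -0.096, 0.1919]
tool_rot: [1.0, -0.026, -0.002, -0.0]
ft_force: [0.1, 0.6, -6.8]
grip_width: 0.0214
grasp_force: 60.7
clock: 5.65
eef_pos: [0.3364, -0.0213, 0.193]
tool_rot: [0.999, -0.046, -0.0, -0.016]
ft_force: [0.1, -0.7, -8.2]
grip_width: 0.0216
grasp_force: 61.5
pose [ 0.335 -0.021  0.193] yaw 0.037 s,q -0.09 -0.256
s 5.65 0.369 0.8 0.686
t 5.75 0.368 0.69 1.626
```

View pics/s2.png

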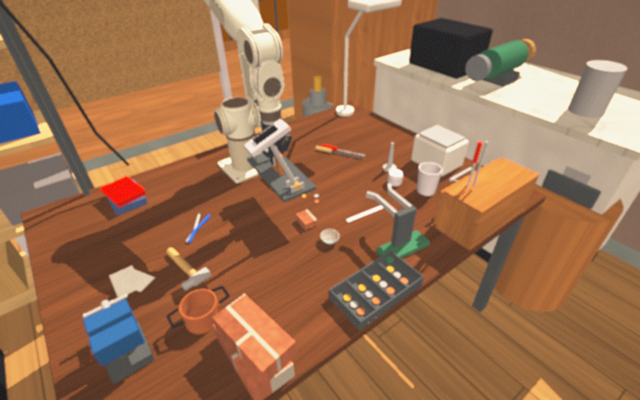

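```bash
python3 -c "
from h import *
o=bot.get_obs();print(o['clock'],o['joint_pos'].round(3),o['joint_vel'].round(3))
meas(('scene',))"
```

```text
5.9 [-0.093 -0.059 -0.431  1.198  0.033  3.141] [ 0.002  0.011  0.01   0.002 -0.     0.002]
pose [ 0.338 -0.021  0.194] yaw 0.037 s,q -0.087 -0.255
s 5.9 0.387 0.56 0.067
```

```bash
python3 -m creep '[0.012,-0.03,0,0,0.01,0.024,-0.06,0,0,0.01,0.036,-0.09,0,0,0.01,0.048,-0.12,-0.02,0,0.01,0.06,-0.15,-0.05,0,0.01,0.06,-0.15,-0.08,0,0.01,0.06,-0.15,-0.1,0,0.01,0.06,-0.15,-0.12,0,0.01,0.06,-0.15,-0.13,0,0.01,0.06,-0.15,-0.13,0,0.01]'; python3 -c "
from h import *
meas(('scene',)); print(bot.get_obs()['joint_pos'].round(3))"
```

```text
clock: 6.83
eef_pos: [0.3959, -0.1707, 0.0604]
tool_rot: [0.999, -0.046, -0.003, -0.017]
ft_force: [-0.6, 0.1, -7.5]
grip_width: 0.0212
grasp_force: 62.8
pose [ 0.396 -0.171  0.06 ] yaw 0.037 s,q -0.01 -0.396
s 6.83 0.423 0.58 1.094
[-0.428  0.277 -0.427  0.879  0.031  2.805]
```

```bash
python3 -m creep '[0,0,-0.008,0,0.01,0,0,-0.014,0,0.01,0,0,-0.014,0,0.01,0,0,-0.014,0,0.085,0,0,-0.014,0,0.085,0,0,-0.014,0,0.085,0,0,-0.014,0,0.085]'; python3 -m creep '[0,0,0.035,0,0.085,0,0,0.07,0.0,0.085,0,0,0.11,0,0.085,0,0,0.15,0,0.085,0,0,0.19,0.0,0.085,0,0,0.23,0.1,0.085,0,0,0.23,0.22,0.085,0,0,0.23,0.34,0.085,0,0,0.23,0.46,0.085,0,0,0.23,0.58,0.085]'; python3 -c "
from h import *
o=bot.get_obs();print(o['joint_pos'].round(3),o['tool_rot'].round(4)); print(np.array(bot.camera('wrist')['T_tool_cam']).round(3))"
```

```text
clock: 7.52
eef_pos: [0.399, -0.1719, 0.0505]
tool_rot: [0.999, -0.046, 0.002, -0.016]
ft_force: [-0.1, -0.7, 0.2]
grip_width: 0.069
grasp_force: 0.0
clock: 8.35
eef_pos: [0.3981, -0.1716, 0.2805]
tool_rot: [0.969, 0.245, -0.003, -0.015]
ft_force: [0.2, -1.1, 0.4]
grip_width: 0.0848
grasp_force: 0.0
[-0.42   0.11  -0.028  1.457  0.019  2.226] [ 0.9695  0.2447 -0.0033 -0.0149]
[[-0.    -0.952 -0.307  0.078]
 [ 1.    -0.001  0.001  0.   ]
 [-0.001 -0.307  0.952 -0.142]
 [ 0.     0.     0.     1.   ]]
```

```bash
for i in 1 2 3 4; do :; done
python3 -m creep '[0,0,0.02,0.12,0.085,0,0,0.02,0.24,0.085,0,0,0.02,0.36,0.085,0,0,0.02,0.48,0.085,0,0,0.02,0.6,0.085,0,0,0.02,0.72,0.085,0,0,0.02,0.84,0.085,0,0,0.02,0.96,0.085,0,0,0.02,1.08,0.085,0,0,0.02,1.2,0.085]' >/dev/null
python3 -m creep '[0,0,0,0.12,0.085,0,0,0,0.24,0.085,0,0,0,0.36,0.085,0,0,0,0.48,0.085,0,0,0,0.6,0.085,0,0,0,0.72,0.085,0,0,0,0.84,0.085,0,0,0,0.96,0.085,0,0,0,1.08,0.085,0,0,0,1.2,0.085]' >/dev/null
python3 -m creep '[0,0,0,0.12,0.085,0,0,0,0.24,0.085,0,0,0,0.36,0.085,0,0,0,0.48,0.085,0,0,0,0.6,0.085,0,0,0,0.72,0.085,0,0,0,0.84,0.085,0,0,0,0.96,0.085,0,0,0,1.08,0.085,0,0,0,1.2,0.085]' >/dev/null
python3 -m creep '[0,0,0,0.12,0.085,0,0,0,0.24,0.085,0,0,0,0.36,0.085,0,0,0,0.48,0.085,0,0,0,0.6,0.085,0,0,0,0.72,0.085,0,0,0,0.84,0.085,0,0,0,0.96,0.085,0,0,0,1.08,0.085,0,0,0,1.2,0.085]'
python3 -c "
from h import *
o=bot.get_obs();print(o['joint_pos'].round(3),o['tool_rot'].round(4))"
```

```text
clock: 11.73
eef_pos: [0.3978, -0.1714, 0.2998]
tool_rot: [0.88, -0.476, 0.008, -0.015]
ft_force: [-1.0, -0.2, 0.4]
grip_width: 0.0853
grasp_force: 0.0
[-0.427  0.072 -0.021  1.46   0.028 -2.576] [ 0.8795 -0.4756  0.008  -0.0146]
```

```bash
python3 -m creep '[0,0,0,0.12,0.085,0,0,0,0.24,0.085,0,0,0,0.36,0.085,0,0,0,0.48,0.085,0,0,0,0.56,0.085,-0.01,-0.025,0,0.56,0.085,-0.02,-0.05,0,0.56,0.085,-0.03,-0.075,0,0.56,0.085]'
python3 -c "
from h import *
o=bot.get_obs();print(o['joint_pos'].round(3),o['tool_rot'].round(4))"
```

```text
clock: 12.4
eef_pos: [0.3899, -0.2027, 0.2996]
tool_rot: [0.971, -0.239, 0.0, -0.001]
ft_force: [0.7, -0.6, -0.8]
grip_width: 0.0849
grasp_force: 0.0
[-4.810e-01  1.000e-01  1.000e-02  1.482e+00  2.000e-03 -3.139e+00] [ 0.9709 -0.2394  0.     -0.001 ]
```

```bash
python3 -m creep '[0,0,0,-0.12,0.085,0,0,0,-0.24,0.085,0,0,0,-0.36,0.085,0,0,0,-0.48,0.085,0,0,0,-0.6,0.085,0,0,0,-0.72,0.085,0,0,0,-0.84,0.085,0,0,0,-0.96,0.085,0,0,0,-1.08,0.085,0,0,0,-1.2,0.085]' >/dev/null
python3 -m creep '[0,0,0,-0.12,0.085,0,0,0,-0.24,0.085,0,0,0,-0.36,0.085,0,0,0,-0.48,0.085,0,0,0,-0.6,0.085,0,0,0,-0.72,0.085,0,0,0,-0.84,0.085,0,0,0,-0.96,0.085,0,0,0,-1.08,0.085,0,0,0,-1.2,0.085]' >/dev/null
python3 -m creep '[0.004,0.015,0,-0.12,0.085,0.009,0.031,0,-0.24,0.085,0.009,0.031,0,-0.351,0.085,0.009,0.031,0,-0.351,0.085,0.009,0.031,0,-0.351,0.085]'
python3 - <<'E'
from h import *
np.set_printoptions(precision=4,suppress=True)
o=bot.get_obs(); print(o["clock"],o["eef_pos"],o["tool_rot"],o["joint_pos"])
c=cam("wrist"); w=c["pixels"]
T=np.eye(4);T[:3,:3]=R.from_quat(o["tool_rot"]).as_matrix();T[:3,3]=o["eef_pos"]
c["extrinsics"]=np.linalg.inv(T@np.array(c["T_tool_cam"]))
for r in bot.place_of("wrist","handle"): 
    uv=np.array(r["centre"])*[640,400]; print(r["score"],uv,atz(c,uv,.095))
c=cam("top"); hsv=cv2.cvtColor(c["pixels"],cv2.COLOR_RGB2HSV).astype(int)
for t,z in (("handle",.095),("mast_foot",.032)):
    for r in bot.place_of("top",t)[:1]: print(t,r["score"],atz(c,np.array(r["centre"])*[640,400],z))
t=c["pixels"]
cv2.imwrite("pics/w3.png",np.vstack([cv2.resize(w,(480,300)),cv2.resize(t[130:330,280:600],(480,300))])[:,:,::-1])
E
```

```text
clock: 14.48
eef_pos: [0.3993, -0.1707, 0.2994]
tool_rot: [0.044, 0.999, -0.002, 0.001]
ft_force: [-0.0, -0.2, 0.1]
grip_width: 0.0851
grasp_force: 0.0
14.4833 [ 0.3993 -0.1707  0.2994] [ 0.0437  0.999  -0.002   0.0006] [-0.4016  0.0868 -0.0048  1.4766 -0.0034 -0.3142]
0.78 [316.8 174.8] [ 0.4012 -0.174   0.095 ]
handle 0.97 [ 0.3915 -0.1666  0.095 ]
mast_foot 0.79 [ 0.5313 -0.1701  0.032 ]
```

View pics/w3.png

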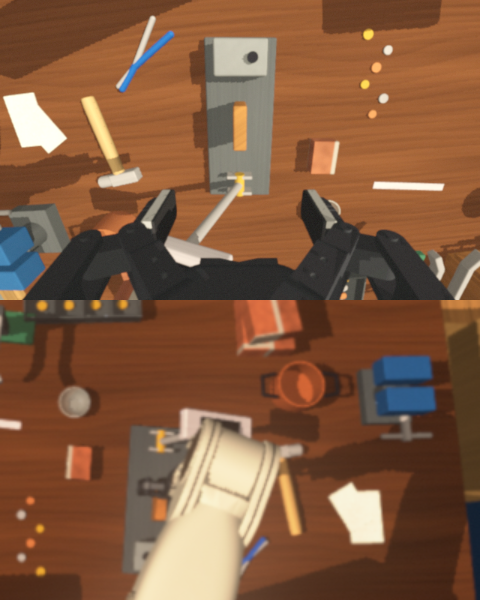

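```bash
python3 -m creep '[0.001,-0.001,-0.035,0,0.085,0.001,-0.001,-0.07,0,0.085,0.001,-0.001,-0.105,0,0.085,0.001,-0.001,-0.14,0,0.085,0.001,-0.001,-0.175,0,0.085,0.001,-0.001,-0.205,0,0.085,0.001,-0.001,-0.23,0,0.085,0.001,-0.001,-0.245,0,0.085,0.001,-0.001,-0.2545,0,0.085,0.001,-0.001,-0.2545,0,0.085]'; python3 -m creep '[0,0,0,0,0.01,0,0,0,0,0.01,0,0,0,0,0.01,0,0,0,0,0.01,0,0,0,0,0.01,0,0,0,0,0.01]'
cat > sim.py <<'E'
import numpy as np
DT=1/12
def lag(q,n=24,tau=.05,pre=0):   # q rows -> fine trajectory with 1st order lag
    f=np.interp(np.arange(len(q)*n+1)/n,np.arange(len(q)+1),np.r_[0,q]); y=np.zeros_like(f); a=1-np.exp(-DT/n/tau)
    w=0.;
    for i in range(1,len(f)): w+=a*(f[i]-w); y[i]=y[i-1]+a*(w-y[i-1])
    return y
def sim(q,th,om=0.,k=.076,sc=1.,n=24,b=.04,phi=0.):
    y=lag(q,n); h=DT/n; a=np.r_[0,np.diff(y,2)/h/h,0]; I=.0074*sc; g=.336*sc; out=[th]
    for i in range(1,len(y)):
        al=((g*th-.26*(th-phi))-b*om+.0342*sc*a[i])/I
        om+=al*h; th+=om*h
        if th>.35+phi: th=.35+phi; om=min(om,0)
        if th<-.35+phi: th=-.35+phi; om=max(om,0)
        if i%n==0: out.append(th)
    return np.array(out),om
E
python3 - <<'E'
from sim import *
np.set_printoptions(precision=2,suppress=True)
from itertools import product
best=[]
for n1,v1,n2,v2,h in product((2,3,4),(.03,.035),(3,4,5,6,7,8),(.025,.03,.035),(0,)):
    v=[.015]+[v1]*n1+[0]+[-v2]*n2
    q=np.cumsum(v+[0]*8)
    r=[sim(q,.35,sc=s) for s in (.92,1,1.12)]
    e=max(abs(x[0][-4:]).max() for x in r); best.append((abs(r[1][0][-4:]).max(),e,n1,v1,n2,v2,q[-1],r[1][0],[x[0][-1] for x in r]))
for b in sorted(best,key=lambda b:b[0])[:4]: print(*b)
E
```

```text
clock: 15.57
eef_pos: [0.3984, -0.1707, 0.0426]
tool_rot: [0.044, 0.999, -0.001, -0.002]
ft_force: [-0.4, -0.2, 0.6]
grip_width: 0.0851
grasp_force: 0.0
clock: 16.07
eef_pos: [0.4012, -0.1708, 0.0458]
tool_rot: [0.044, 0.999, -0.001, 0.002]
ft_force: [-0.5, 1.8, 4.5]
grip_width: 0.0216
grasp_force: 61.1
0.0144788210364986 0.046884132776816606 2 0.035 7 0.035 -0.16 [ 0.35  0.35  0.35  0.35  0.33  0.25  0.12  0.02 -0.06 -0.11 -0.15 -0.18
 -0.18 -0.12 -0.07 -0.04 -0.01 -0.    0.01  0.01] [np.float64(0.046884132776816606), np.float64(0.01415887149436494), np.float64(-0.006605913859237133)]
0.016394950356961827 0.03532730424605791 3 0.035 7 0.03 -0.08999999999999998 [ 0.35  0.35  0.35  0.35  0.35  0.33  0.24  0.12  0.03 -0.04 -0.09 -0.12
 -0.15 -0.15 -0.1  -0.06 -0.03 -0.01  0.    0.01  0.02] [np.float64(0.03532730424605791), np.float64(0.016394950356961827), np.float64(0.031849064890659744)]
0.024241225102242248 0.040053141493010744 4 0.035 5 0.035 -0.01999999999999999 [ 0.35  0.35  0.35  0.35  0.35  0.35  0.33  0.23  0.1  -0.01 -0.09 -0.15
 -0.16 -0.11 -0.06 -0.03 -0.01  0.01  0.02  0.02] [np.float64(0.040053141493010744), np.float64(0.024241225102242248), np.float64(0.02261037230466779)]
0.025331540225069494 0.057447754907050605 4 0.03 8 0.035 -0.14500000000000002 [ 0.35  0.35  0.35  0.35  0.35  0.35  0.33  0.25  0.13  0.03 -0.04 -0.09
 -0.12 -0.16 -0.18 -0.18 -0.12 -0.07 -0.03 -0.01  0.01  0.02  0.03] [np.float64(0.057447754907050605), np.float64(0.025331540225069494), np.float64(0.025134962774955704)]
```

```bash
python3 -m creep '[0,0,0.015,0,0.01,0,0,0.035,0,0.01,-0.003,0.01,0.055,-0.01,0.01,-0.01,0.03,0.07,-0.02,0.01,-0.02,0.055,0.07,-0.03,0.01,-0.031,0.083,0.07,-0.041,0.01,-0.042,0.113,0.07,-0.041,0.01,-0.053,0.143,0.07,-0.041,0.01,-0.064,0.173,0.07,-0.041,0.01,-0.075,0.203,0.07,-0.041,0.01]' ; python3 -m creep '[-0.011,0.03,0,0,0.01,-0.022,0.06,0,0,0.01,-0.033,0.088,0,0,0.01,-0.041,0.11,0,0,0.01,-0.041,0.11,0,0,0.01,-0.041,0.11,0,0,0.01]'
python3 - <<'E'
from h import *
meas(("scene","top"))
o=bot.get_obs();print(o['joint_pos'].round(3),o['tool_rot'].round(4))
E
```

```text
clock: 16.9
eef_pos: [0.3232, 0.0328, 0.114]
tool_rot: [0.065, 0.998, -0.002, -0.001]
ft_force: [1.5, 0.2, -7.3]
grip_width: 0.0211
grasp_force: 60.4
clock: 17.4
eef_pos: [0.283, 0.1421, 0.1142]
tool_rot: [0.063, 0.998, -0.003, -0.0]
ft_force: [-0.0, 0.1, -7.0]
grip_width: 0.0212
grasp_force: 61.2
pose [0.284 0.141 0.114] yaw 3.141 s,q -0.162 -0.101
s 17.4 2.514 0.24 6.516
top 17.5 [(0.87, [0.4747, 0.6472])] [268.78549385 360.39380416]
[ 0.464 -0.019 -0.62   0.973 -0.004  0.595] [ 6.570e-02  9.978e-01 -2.200e-03  1.000e-04]
```

```bash
sed -i 's/x=r\[:,0\]; yaw/x=-r[:,0]; yaw/; s/GOFF=.0447/GOFF=.0445/' h.py
cat > est.py <<'E'
import sys,json,os
from h import *
from sim import DT
H=1/288.; TAU=.05; K=.076; I=.0074; B=.04; ML=.0342
S=json.load(open("st.json")) if os.path.exists("st.json") else dict(hist=[[17.4,0.]],t=17.6,th=.35,om=0.,k=K)
def path(h,t1):
    t=np.arange(h[0][0],t1+H,H); f=np.interp(t,[a[0] for a in h],[a[1] for a in h]); y=np.zeros_like(f);w=f[0];y[0]=f[0];al=1-np.exp(-H/TAU)
    for i in range(1,len(f)): w+=al*(f[i]-w); y[i]=y[i-1]+al*(w-y[i-1])
    return t,np.r_[0,np.diff(y,2),0]/H/H
def run(h,th,om,t0,t1,k,tr=None):
    t,a=path(h,t1)
    for i in range(np.searchsorted(t,t0),len(t)):
        om+=(k*th-B*om+ML*a[i])/I*H; th+=om*H
        if abs(th)>.35: th=np.clip(th,-.35,.35); om=0
        if tr is not None: tr.append(th)
    return th,om
rows=json.loads(sys.argv[1]); D=float(sys.argv[2]) if len(sys.argv)>2 else 0.; KK=float(sys.argv[3]) if len(sys.argv)>3 else S["k"]
clk=float(bot.get_obs()["clock"]); b=S["hist"][-1]; t0=clk-len(rows)*DT
if t0>b[0]: S["hist"].append([t0,b[1]])
S["hist"]+=[[t0+(i+1)*DT,b[1]+r] for i,r in enumerate(rows)]
th,om,tl=S["th"],S["om"],S["t"]; mm=[]
for n in ("scene","scene"):
    tm=float(bot.get_obs()["clock"]); m=meas((n,),v=len(mm)==1)[0]; S["hist"].append([tm+.001,S["hist"][-1][1]])
    th,om=run(S["hist"],th,om,tl,tm,KK); tl=tm
    if len(m)==5 and m[3]>.25 and abs(m[2])<.5:
        e=m[2]-th; print("pred %.3f meas %.3f"%(th,m[2])); th+=.6*e; om+=2*e
    mm.append(m)
now=float(bot.get_obs()["clock"]); S["hist"].append([now,S["hist"][-1][1]]); th,om=run(S["hist"],th,om,tl,now,KK)
S.update(t=now,th=th,om=om,k=KK); json.dump(S,open("st.json","w"))
lam=(-B+np.sqrt(B*B+4*I*KK))/2/I; l2=(-B-np.sqrt(B*B+4*I*KK))/2/I
p=S["hist"][-1][1]; N=8
def prof(d1,d2): 
    return [d1/2,d1,d1]+[d1+d2/3,d1+2*d2/3,d1+d2,d1+d2,d1+d2]
def zf(d1,d2):
    h=S["hist"]+[[now+(i+1)*DT,p+x] for i,x in enumerate(prof(d1,d2))]; tr=[]
    a,o=run(h,th,om,now,now+N*DT,KK,tr); return (o-l2*a)/(lam-l2),tr
z0=zf(0,0)[0]; c1=zf(.02,0)[0]-z0; c2=zf(0,.02)[0]-z0
z0,c1,c2=z0,c1/.02,c2/.02
d1=-(z0+c2*D)/(c1-c2); d2=D-d1
if len(sys.argv)<3 or D==9: d1,d2=-z0/c1,0
tr=zf(d1,d2)[1]
print("clock %.2f th %.3f om %.3f q %.3f | D1 %.3f D2 %.3f | thpred"%(now,th,om,p,d1,d2),np.round(tr[23::24],3))
print("rows q:",np.round(prof(d1,d2),3).tolist())
print("x:",np.round(np.array(prof(d1,d2))*UY[0],3).tolist(),"y:",np.round(np.array(prof(d1,d2))*UY[1],3).tolist())
E
python3 -m creep '[0.002,0.015,0,0,0.01,0.006,0.05,0,0,0.01,0.011,0.084,0,0,0.01,0.015,0.119,0,0,0.01,0.02,0.154,0,0,0.01]' | head -2; python3 -m creep '[0,0,0,0,0.01,-0.005,-0.035,0,0,0.01,-0.009,-0.07,0,0,0.01,-0.014,-0.104,0,0,0.01,-0.018,-0.139,0,0,0.01,-0.023,-0.174,0,0,0.01,-0.023,-0.174,0,0,0.01]'; python3 est.py '[0.015,0.05,0.085,0.12,0.155,0.155,0.12,0.085,0.05,0.015,-0.02,-0.02]'
```

```text
clock: 18.02
eef_pos: [0.3051, 0.2961, 0.1145]
clock: 18.6
eef_pos: [0.2779, 0.1146, 0.1136]
tool_rot: [0.069, 0.998, -0.005, -0.002]
ft_force: [-1.2, -1.0, -8.1]
grip_width: 0.0208
grasp_force: 64.9
s 18.6 -0.203 0.69 0.409
pred -0.154 meas -0.203
pose [0.281 0.119 0.115] yaw -0.007 s,q -0.162 -0.123
s 18.7 -0.152 0.89 0.873
pred -0.135 meas -0.152
clock 18.80 th -0.104 om 0.296 q -0.020 | D1 0.074 D2 0.000 | thpred [-0.048  0.05   0.104  0.088  0.057  0.034  0.02   0.011]
rows q: [0.037, 0.074, 0.074, 0.074, 0.074, 0.074, 0.074, 0.074]
x: [0.005, 0.01, 0.01, 0.01, 0.01, 0.01, 0.01, 0.01] y: [0.037, 0.074, 0.074, 0.074, 0.074, 0.074, 0.074, 0.074]
```

```bash
sed -i 's/TAU=.05/TAU=.025/' est.py; python3 -m creep '[0.005,0.037,0,0,0.01,0.01,0.074,0,0,0.01,0.01,0.074,0,0,0.01,0.01,0.074,0,0,0.01,0.01,0.074,0,0,0.01]'|head -2; python3 est.py '[0.037,0.074,0.074,0.074,0.074]'
```

```text
clock: 19.22
eef_pos: [0.2909, 0.1964, 0.1144]
s 19.22 -0.102 0.78 0.634
pred 0.031 meas -0.102
pose [0.291 0.195 0.114] yaw -0.001 s,q -0.162 -0.046
s 19.32 -0.164 0.83 1.494
pred -0.095 meas -0.164
clock 19.42 th -0.182 om -0.422 q 0.054 | D1 inf D2 0.000 | thpred [nan nan nan nan nan nan nan nan]
rows q: [inf, inf, inf, inf, inf, inf, inf, inf]
x: [inf, inf, inf, inf, inf, inf, inf, inf] y: [inf, inf, inf, inf, inf, inf, inf, inf]est.py:39: RuntimeWarning: divide by zero encountered in scalar divide
  d1=-(z0+c2*D)/(c1-c2); d2=D-d1
est.py:40: RuntimeWarning: divide by zero encountered in scalar divide
  if len(sys.argv)<3 or D==9: d1,d2=-z0/c1,0
est.py:8: RuntimeWarning: invalid value encountered in scalar subtract
  for i in range(1,len(f)): w+=al*(f[i]-w); y[i]=y[i-1]+al*(w-y[i-1])
```

```bash
cat > fit.py <<'E'
import json,numpy as np
from scipy.optimize import least_squares
H=1/288.
hist=json.load(open("st.json"))["hist"]
M=[(18.6,-.203),(18.7,-.152),(19.22,-.102),(19.32,-.164)]
def f(p,full=False):
    sc,phi,tau,b,ks=p
    t=np.arange(17.4,19.4,H); c=np.interp(t,[a[0] for a in hist],[a[1] for a in hist]); y=c.copy();w=c[0];al=1-np.exp(-H/tau);y[0]=w
    for i in range(1,len(c)): w+=al*(c[i]-w); y[i]=y[i-1]+al*(w-y[i-1])
    a=np.r_[0,np.diff(y,2),0]/H/H; th=.35+phi;om=0;o=[]
    for i in range(len(t)):
        om+=(.336*sc*th-ks*(th-phi)-b*om+.0342*sc*a[i])/(.0074*sc)*H; th+=om*H
        if abs(th-phi)>.35: th=np.clip(th,phi-.35,phi+.35);om=0
        o.append(th)
    if full: return t,np.array(o)
    r=[(np.interp(tm,t,o)-m)/.01 for tm,m in M]
    return np.r_[r,(sc-1.02)/.06,phi/.01,(tau-.025)/.01,(b-.04)/.002,(ks-.26)/.004]
for p0 in ([1,0,.025,.04,.26],[1.1,-.01,.02,.04,.26],[1.1,.01,.03,.04,.26],[.95,-.02,.03,.04,.26]):
    s=least_squares(f,p0,diff_step=1e-3); print(s.x.round(4),round(s.cost,2),f(s.x)[:4].round(2))
E
python3 fit.py
```

```text
[ 1.0402 -0.0063  0.0153  0.0424  0.258 ] 2.94 [-0.71 -0.74 -0.78  1.04]
[ 1.0401 -0.0063  0.0153  0.0424  0.258 ] 2.94 [-0.71 -0.74 -0.78  1.04]
[ 1.0401 -0.0063  0.0153  0.0424  0.258 ] 2.94 [-0.71 -0.74 -0.78  1.04]
[ 1.0403 -0.0063  0.0153  0.0424  0.258 ] 2.94 [-0.71 -0.74 -0.78  1.04]fit.py:9: RuntimeWarning: overflow encountered in scalar multiply
  for i in range(1,len(c)): w+=al*(c[i]-w); y[i]=y[i-1]+al*(w-y[i-1])
  a = op(a[slice1], a[slice2])
fit.py:10: RuntimeWarning: overflow encountered in divide
  a=np.r_[0,np.diff(y,2),0]/H/H; th=.35+phi;om=0;o=[]
```

```bash
cat > est2.py <<'E'
import sys,json,os
from h import *
H=1/288.; DT=1/12; TAU=.0155; SC=1.04; KS=.258; B=.042; I=.0074*SC; ML=.0342*SC; G=.336*SC; K=G-KS
lam,l2=np.roots([I,B,-K])[::-1] if np.roots([I,B,-K])[0]<0 else np.roots([I,B,-K])
def run(S,extra,th,om,t0,t1,phi,clip=True,tr=None):
    h=[a for a in S["hist"] if a[0]>t0-3]+extra; t=np.arange(h[0][0],t1+H/2,H); f=np.interp(t,[a[0] for a in h],[a[1] for a in h]); y=f.copy();w=f[0];al=1-np.exp(-H/TAU)
    for i in range(1,len(f)): w+=al*(f[i]-w); y[i]=y[i-1]+al*(w-y[i-1])
    a=np.r_[0,np.diff(y,2),0]/H/H
    for i in range(np.searchsorted(t,t0),len(t)):
        om+=(G*th-KS*(th-phi)-B*om+ML*a[i])/I*H; th+=om*H
        if clip and abs(th-phi)>.35: th=np.clip(th,phi-.35,phi+.35); om=0
        if tr is not None: tr.append(th)
    return th,om
def zend(S,q,clip=False):   # q: cumulative rows from now; unstable coordinate about equilibrium
    p=S["hist"][-1][1]; n=len(q); tr=[]
    a,o=run(S,[[S["t"]+(i+1)*DT,p+x] for i,x in enumerate(q)],S["th"],S["om"],S["t"],S["t"]+n*DT,S["phi"],clip,tr)
    return (o-l2*(a+KS*S["phi"]/K))/(lam-l2),np.round(tr[23::24],3)
def show(q):
    q=np.array(q); print("q",np.round(q,3).tolist()); print("x",np.round(q*UY[0],3).tolist()); print("y",np.round(q*UY[1],3).tolist())
def update(rows,nm=2):
    S=json.load(open("st.json")); S.setdefault("phi",-.006)
    clk=float(bot.get_obs()["clock"]); b=S["hist"][-1]; t0=clk-len(rows)*DT
    if t0>b[0]+1e-3: S["hist"].append([t0,b[1]])
    S["hist"]+=[[t0+(i+1)*DT,b[1]+r] for i,r in enumerate(rows)]
    for j in range(nm):
        tm=float(bot.get_obs()["clock"]); m=meas(("scene",),v=j==nm-1)[0]; S["hist"].append([tm+.001,S["hist"][-1][1]])
        S["th"],S["om"]=run(S,[],S["th"],S["om"],S["t"],tm,S["phi"]); S["t"]=tm
        if len(m)==5 and m[3]>.25 and abs(m[2])<.5:
            e=m[2]-S["th"]; print("  pred %.3f meas %.3f"%(S["th"],m[2])); S["th"]+=.6*e; S["om"]+=2*e
            if abs(S["th"])<.3: S["phi"]+=.05*np.clip(e,-.04,.04)
    now=float(bot.get_obs()["clock"]); S["hist"].append([now,S["hist"][-1][1]]); S["th"],S["om"]=run(S,[],S["th"],S["om"],S["t"],now,S["phi"]); S["t"]=now
    json.dump(S,open("st.json","w")); print("clock %.2f th %.3f om %.3f phi %.4f"%(now,S["th"],S["om"],S["phi"])); return S
def prof(d1,d2): return np.array([d1/2,d1,d1+d2/3,d1+2*d2/3,d1+d2,d1+d2])
if __name__=="__main__":
    S=update(json.loads(sys.argv[1])); Ds=[float(x) for x in sys.argv[2:]] or [None]
    z0,c1,c2=[zend(S,prof(*d))[0] for d in ((0,0),(.02,0),(0,.02))]; c1=(c1-z0)/.02; c2=(c2-z0)/.02
    for D in Ds+[None]:
        d1,d2=(-z0/c1,0) if D is None else (lambda d:(d,D-d))(-(z0+c2*D)/(c1-c2))
        print("D",D,"d1 %.3f d2 %.3f"%(d1,d2),zend(S,prof(d1,d2))[1]); show(prof(d1,d2))
E
python3 - <<'E'
from est2 import *
S=json.load(open("st.json")); S["phi"]=-.006
# refit current state from fit: measured last -0.164 @19.32
S["th"],S["om"]=run(S,[],-.158,-.45,19.32,19.42,-.006); json.dump(S,open("st.json","w")); print(lam,l2,S["th"],S["om"])
import est2
for n1,n2 in ((3,5),(3,6),(4,5),(4,6),(4,7)):
    pre=[-.015]+[-.035]*n1+[0]
    def q(v,m=2): return np.cumsum(pre+[v]*n2+[0]*m)
    vs=np.linspace(.02,.042,23); zz=[zend(S,q(v),True)[0] for v in vs]; 
    i=np.argmin(np.abs(zz)); z,tr=zend(S,q(vs[i]),True); print(n1,n2,vs[i].round(3),"z %.3f"%z,"end q",q(vs[i])[-1].round(3),tr)
E
```

```text
1.6675862919174567 -7.124966749297914 -0.20397181853401772 -0.4430423045303797
3 5 0.036 z 0.004 end q 0.06 [-0.282 -0.356 -0.356 -0.356 -0.276 -0.112  0.022  0.107  0.167  0.215
  0.162  0.1  ]
3 6 0.031 z -0.004 end q 0.066 [-0.282 -0.356 -0.356 -0.356 -0.276 -0.125 -0.006  0.068  0.118  0.156
  0.19   0.139  0.083]
4 5 0.036 z 0.004 end q 0.025 [-0.282 -0.356 -0.356 -0.356 -0.356 -0.276 -0.112  0.022  0.107  0.167
  0.215  0.162  0.1  ]
4 6 0.031 z -0.004 end q 0.031 [-0.282 -0.356 -0.356 -0.356 -0.356 -0.276 -0.125 -0.006  0.068  0.118
  0.156  0.19   0.139  0.083]
4 7 0.029 z 0.006 end q 0.048 [-0.282 -0.356 -0.356 -0.356 -0.356 -0.276 -0.131 -0.018  0.052  0.098
  0.133  0.163  0.191  0.143  0.09 ]
```

```bash
python3 -m creep '[-0.002,-0.015,0,0,0.01,-0.006,-0.05,0,0,0.01,-0.011,-0.084,0,0,0.01,-0.015,-0.119,0,0,0.01,-0.015,-0.119,0,0,0.01]'|head -2; python3 -m creep '[0.004,0.031,0,0,0.01,0.008,0.061,0,0,0.01,0.012,0.092,0,0,0.01,0.016,0.123,0,0,0.01,0.02,0.154,0,0,0.01,0.024,0.184,0,0,0.01,0.024,0.184,0,0,0.01]'|head -2; python3 est2.py '[-0.015,-0.05,-0.085,-0.12,-0.12,-0.089,-0.058,-0.027,0.004,0.035,0.066,0.066]' 0
```

```text
clock: 19.83
eef_pos: [0.2734, 0.0707, 0.1141]
clock: 20.42
eef_pos: [0.3029, 0.2667, 0.1158]
s 20.42 0.217 0.95 1.14
  pred 0.136 meas 0.217
pose [0.301 0.261 0.115] yaw 0.0 s,q -0.16 0.02
s 20.52 0.088 0.58 2.38
  pred 0.137 meas 0.088
clock 20.62 th 0.082 om -0.151 phi -0.0060
D 0.0 d1 -0.211 d2 0.211 [-0.207 -0.516 -0.274  0.045  0.25   0.206]
q [-0.105, -0.211, -0.141, -0.07, 0.0, 0.0]
x [-0.014, -0.027, -0.018, -0.009, 0.0, 0.0]
y [-0.105, -0.209, -0.139, -0.07, 0.0, 0.0]
D None d1 -0.051 d2 0.000 [ 0.006 -0.07  -0.055 -0.023 -0.005  0.005]
q [-0.026, -0.051, -0.051, -0.051, -0.051, -0.051]
x [-0.003, -0.007, -0.007, -0.007, -0.007, -0.007]
y [-0.025, -0.051, -0.051, -0.051, -0.051, -0.051]
```

```bash
python3 est2.py '[]'
```

```text
s 20.62 0.031 0.62 2.308
  pred 0.082 meas 0.031
pose [0.3   0.259 0.115] yaw -0.003 s,q -0.161 0.018
s 20.72 0.112 0.92 0.009
  pred 0.033 meas 0.112
clock 20.82 th 0.087 om 0.082 phi -0.0060
D None d1 -0.100 d2 0.000 [-0.038 -0.171 -0.13  -0.065 -0.028 -0.008]
q [-0.05, -0.1, -0.1, -0.1, -0.1, -0.1]
x [-0.006, -0.013, -0.013, -0.013, -0.013, -0.013]
y [-0.049, -0.099, -0.099, -0.099, -0.099, -0.099]
D None d1 -0.100 d2 0.000 [-0.038 -0.171 -0.13  -0.065 -0.028 -0.008]
q [-0.05, -0.1, -0.1, -0.1, -0.1, -0.1]
x [-0.006, -0.013, -0.013, -0.013, -0.013, -0.013]
y [-0.049, -0.099, -0.099, -0.099, -0.099, -0.099]
```

```bash
cat >> h.py <<'E'
def polyscore(c,p,yaw,th):
    z=p[2]-GOFF; X=np.array([np.cos(yaw),np.sin(yaw),0]);Y=np.array([-X[1],X[0],0]); Z=np.array([0,0,1])
    u=np.cos(th)*Z-np.sin(th)*Y; v=np.cos(th)*Y+np.sin(th)*Z; o=p*[1,1,0]+X*.13+Z*(z+.032)+u*.22
    pts=lambda s:np.array([o+X*a*(.028+s)+v*b*(.07+s)+u*d*(.011+s) for a in(-1,1) for b in(-1,1) for d in(-1,1)])
    def mk(s):
        m=np.zeros((800,1280),np.uint8); q=px(c,pts(s))*2; cv2.fillConvexPoly(m,cv2.convexHull(q.astype(np.int32)),1); return m>0
    return mk(0),mk(.012)
def measpoly(c,p,yaw,lo=-.45,hi=.45):
    g=cv2.cvtColor(cv2.resize(c["pixels"],(1280,800),interpolation=cv2.INTER_CUBIC),cv2.COLOR_RGB2HSV).astype(float)
    w=np.clip((g[...,2]-110)/60,0,1)*(g[...,1]<95)
    def sc(t): 
        a,b=polyscore(c,p,yaw,t); return w[a].mean()-1.5*w[b&~a].mean()
    ts=np.arange(lo,hi,.02); s=[sc(t) for t in ts]; t0=ts[np.argmax(s)]
    tt=np.arange(t0-.03,t0+.031,.004); ss=np.array([sc(t) for t in tt]); k=np.exp((ss-ss.max())/.02); return float((tt*k).sum()/k.sum()),float(ss.max())
E
python3 -m creep '[-0.004,-0.035,0,0,0.01,-0.009,-0.069,0,0,0.01,-0.013,-0.104,0,0,0.01,-0.013,-0.104,0,0,0.01,-0.013,-0.104,0,0,0.01]'|head -2
python3 - <<'E'
from h import *
import time,pickle
L=[]
for i in range(3):
    o=bot.get_obs(); c=cam("scene"); r=bot.place_of("scene","mast_head"); L.append((o,c,r)); p,yaw=lampframe(o)
    t0=time.time(); print(o["clock"],o["eef_pos"].round(4),measpoly(c,p,yaw),time.time()-t0)
    for q in r[:1]:
        uv=np.array(q["centre"])*[640,400]; print("   net",least_squares(lambda t:px(c,headpt(p,yaw,t[0]))[0]-uv,[0.]).x,q["score"])
pickle.dump(L,open("L.pkl","wb"))
o,c,r=L[-1]; p,yaw=lampframe(o); u,v=px(c,headpt(p,yaw,0))[0].astype(int); print(u,v)
im=c["pixels"].copy(); cv2.imwrite("pics/c5.png",cv2.resize(im[v-45:v+75,u-80:u+80],(800,600),interpolation=cv2.INTER_CUBIC)[:,:,::-1])
E
```

```text
clock: 21.23
eef_pos: [0.2865, 0.1546, 0.1148]
21.2333 [0.2865 0.1546 0.1148] (-0.05770992049253475, 0.5388167080399415) 0.2087860107421875
   net [-0.05507347] 0.8
21.3333 [0.2881 0.1568 0.1153] (-0.027318914768593282, 0.5483582685176722) 0.14455389976501465
   net [-0.00233322] 0.86
21.4333 [0.2881 0.1575 0.1153] (-0.015214040587150215, 0.5592646074145703) 0.15566492080688477
   net [8.51448429e-05] 0.59
325 126
```

View pics/c5.png

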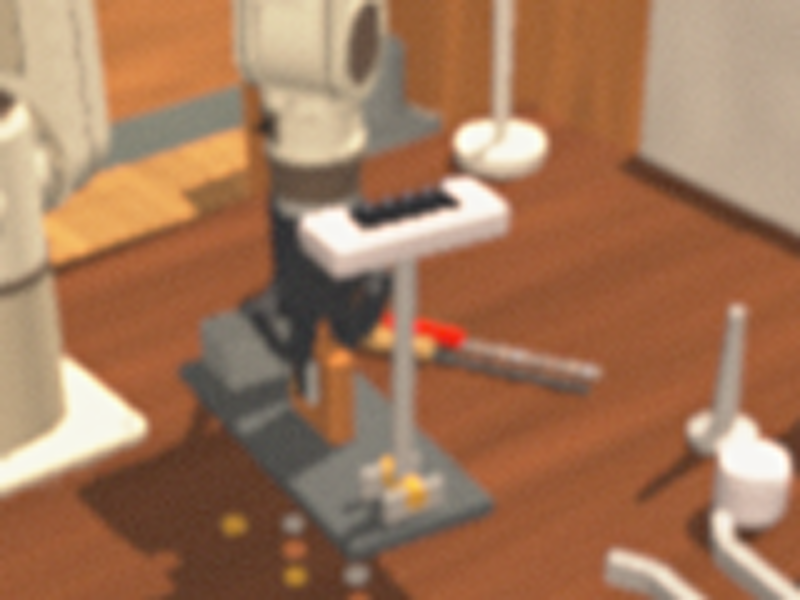

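```bash
python3 - <<'E'
s=open('est2.py').read()
a=s.index("    for j in range(nm):"); b=s.index("    now=float(bot.get_obs()")
s=s[:a]+'''    for j in range(nm):
        o=bot.get_obs(); tm=float(o["clock"]); c=cam("scene"); p,yaw=lampframe(o); m,scr=measpoly(c,p,yaw); S["hist"].append([tm+.001,S["hist"][-1][1]])
        S["th"],S["om"]=run(S,[],S["th"],S["om"],S["t"],tm,S["phi"]); S["t"]=tm; e=m-S["th"]; print("  pred %.3f meas %.3f sc %.2f"%(S["th"],m,scr))
        if scr>.35: S["th"]+=.55*e; S["om"]+=2*e; S["phi"]+=.04*np.clip(e,-.04,.04)
    d=p[:2]-MARK; print("pose",p.round(3),"yaw %.3f"%(yaw-YAW),"s,q",(d@UX+.13).round(3),(d@UY).round(3))
'''+s[b:]
s=s.replace("nm=2","nm=3")
open('est2.py','w').write(s)
import sys; sys.path.insert(0,'.')
from est2 import *
S=json.load(open("st.json")); b=S["hist"][-1][1]; t=21.2333-5*DT
S["hist"]+=[[t,b]]+[[t+(i+1)*DT,b+r] for i,r in enumerate([-.035,-.07,-.105,-.105,-.105])]+[[21.5333,b-.105]]
S["th"],S["om"]=run(S,[],-.013,.06,21.4333,21.5333,-.006); S["t"]=21.5333; S["phi"]=-.004
print(S["th"],S["om"],bot.get_obs()["clock"]); json.dump(S,open("st.json","w"))
E
python3 -m creep '[0,0,0,0,0.01,0,0,0,0,0.01]'|head -2; python3 est2.py '[0,0]' 0 0.08
```

```text
-0.009877961365316844 0.0073440542107097075 21.5333
clock: 21.7
eef_pos: [0.2874, 0.1573, 0.1148]
  pred -0.012 meas -0.019 sc 0.54
  pred -0.018 meas -0.022 sc 0.55
  pred -0.023 meas -0.023 sc 0.55
pose [0.287 0.157 0.115] yaw -0.000 s,q -0.16 -0.085
clock 21.85 th -0.026 om -0.064 phi -0.0044
D 0.0 d1 0.333 d2 -0.333 [ 0.412  0.88   0.473 -0.031 -0.355 -0.279]
q [0.167, 0.333, 0.222, 0.111, 0.0, 0.0]
x [0.021, 0.043, 0.029, 0.014, 0.0, 0.0]
y [0.165, 0.33, 0.22, 0.11, 0.0, 0.0]
D 0.08 d1 -0.038 d2 0.118 [-0.083 -0.143 -0.032  0.094  0.179  0.136]
q [-0.019, -0.038, 0.001, 0.041, 0.08, 0.08]
x [-0.002, -0.005, 0.0, 0.005, 0.01, 0.01]
y [-0.019, -0.037, 0.001, 0.04, 0.079, 0.079]
D None d1 0.059 d2 0.000 [0.047 0.124 0.1   0.061 0.039 0.027]
q [0.03, 0.059, 0.059, 0.059, 0.059, 0.059]
x [0.004, 0.008, 0.008, 0.008, 0.008, 0.008]
y [0.029, 0.059, 0.059, 0.059, 0.059, 0.059]
```

```bash
python3 -m creep '[0.012,0.001,-0.006,0,0.01,0.025,0.003,-0.012,0,0.01,0.037,0.004,-0.018,0,0.01,0.049,0.002,-0.024,0,0.01,0.061,0.001,-0.03,0,0.01]'|head -2; F=0 python3 est2.py '[0.003,0.006,0.009,0.009,0.009]' 0.015
```

```text
clock: 22.83
eef_pos: [0.4544, 0.2042, 0.0842]
  pred 0.020 meas 0.038 sc 0.60
  pred 0.029 meas 0.038 sc 0.60
  pred 0.035 meas 0.036 sc 0.59
pose [0.456 0.204 0.084] yaw -0.002 s,q 0.001 -0.017
clock 22.98 th 0.037 om 0.035 phi -0.0036
D 0.015 d1 -0.220 d2 0.235 [-0.155 -0.359 -0.512 -0.222  0.093  0.299  0.231]
q [-0.073, -0.147, -0.22, -0.142, -0.063, 0.015, 0.015]  xy [[-0.009, -0.073], [-0.019, -0.146], [-0.028, -0.219], [-0.018, -0.141], [-0.008, -0.063], [0.002, 0.015], [0.002, 0.015]]
D None d1 -0.042 d2 0.000 [ 0.003 -0.032 -0.057 -0.039 -0.017 -0.005  0.002]
q [-0.014, -0.028, -0.042, -0.042, -0.042, -0.042, -0.042]  xy [[-0.002, -0.014], [-0.004, -0.028], [-0.005, -0.042], [-0.005, -0.042], [-0.005, -0.042], [-0.005, -0.042], [-0.005, -0.042]]
```

```bash
python3 -m creep '[-0.002,-0.018,0,0,0.01,-0.005,-0.036,0,0,0.01,-0.007,-0.055,0,0,0.01,-0.007,-0.055,0,0,0.01,-0.007,-0.055,0,0,0.01,-0.007,-0.055,0,0,0.01]'|head -2; F=0 python3 est2.py '[-0.018,-0.036,-0.055,-0.055,-0.055,-0.055]' 0.07
```

```text
clock: 23.48
eef_pos: [0.4479, 0.15, 0.0852]
  pred -0.028 meas -0.044 sc 0.65
  pred -0.034 meas -0.041 sc 0.66
  pred -0.038 meas -0.042 sc 0.65
pose [0.448 0.15  0.085] yaw -0.000 s,q 0.0 -0.071
clock 23.63 th -0.041 om -0.042 phi -0.0046
D 0.07 d1 0.083 d2 -0.013 [0.028 0.101 0.154 0.11  0.055 0.022 0.014]
q [0.028, 0.056, 0.083, 0.079, 0.074, 0.07, 0.07]  xy [[0.004, 0.028], [0.007, 0.055], [0.011, 0.083], [0.01, 0.078], [0.01, 0.074], [0.009, 0.069], [0.009, 0.069]]
D None d1 0.074 d2 0.000 [0.02  0.084 0.13  0.1   0.061 0.04  0.028]
q [0.025, 0.049, 0.074, 0.074, 0.074, 0.074, 0.074]  xy [[0.003, 0.024], [0.006, 0.049], [0.009, 0.073], [0.009, 0.073], [0.009, 0.073], [0.009, 0.073], [0.009, 0.073]]
```

```bash
python3 -m creep '[0.002,0.019,0,0,0.01,0.005,0.038,0,0,0.01,0.007,0.057,0,0,0.01,0.01,0.075,0,0,0.01,0.01,0.075,0,0,0.01]'|head -2; F=0 python3 est2.py '[0.019,0.038,0.057,0.076,0.076]' 0
```

```text
clock: 24.05
eef_pos: [0.4595, 0.2291, 0.0851]
  pred 0.082 meas 0.077 sc 0.60
  pred 0.057 meas 0.054 sc 0.62
  pred 0.039 meas 0.033 sc 0.61
pose [0.458 0.226 0.085] yaw 0.001 s,q 0.0 0.005
clock 24.20 th 0.024 om -0.204 phi -0.0051
D 0.0 d1 0.090 d2 -0.090 [ 0.09   0.167  0.226  0.113 -0.011 -0.092 -0.068]
q [0.03, 0.06, 0.09, 0.06, 0.03, 0.0, 0.0]  xy [[0.004, 0.03], [0.008, 0.059], [0.012, 0.089], [0.008, 0.059], [0.004, 0.03], [0.0, 0.0], [0.0, 0.0]]
D None d1 0.024 d2 0.000 [0.032 0.046 0.056 0.045 0.031 0.024 0.02 ]
q [0.008, 0.016, 0.024, 0.024, 0.024, 0.024, 0.024]  xy [[0.001, 0.008], [0.002, 0.016], [0.003, 0.023], [0.003, 0.023], [0.003, 0.023], [0.003, 0.023], [0.003, 0.023]]
```

```bash
python3 -m creep '[0.001,0.009,0,0,0.01,0.002,0.018,0,0,0.01,0.004,0.028,0,0,0.01,0.004,0.028,0,0,0.01]'|head -2; F=0 python3 est2.py '[0.009,0.018,0.028,0.028]' -0.03
```

```text
clock: 24.53
eef_pos: [0.4635, 0.2552, 0.0852]
  pred 0.055 meas 0.080 sc 0.63
  pred 0.061 meas 0.066 sc 0.63
  pred 0.059 meas 0.057 sc 0.62
pose [0.463 0.253 0.085] yaw -0.000 s,q 0.001 0.033
clock 24.68 th 0.056 om -0.023 phi -0.0041
D -0.03 d1 -0.129 d2 0.099 [-0.059 -0.178 -0.266 -0.128  0.023  0.121  0.098]
q [-0.043, -0.086, -0.129, -0.096, -0.063, -0.03, -0.03]  xy [[-0.006, -0.043], [-0.011, -0.086], [-0.017, -0.128], [-0.012, -0.095], [-0.008, -0.063], [-0.004, -0.03], [-0.004, -0.03]]
D None d1 -0.054 d2 0.000 [ 0.008 -0.04  -0.074 -0.051 -0.023 -0.008  0.001]
q [-0.018, -0.036, -0.054, -0.054, -0.054, -0.054, -0.054]  xy [[-0.002, -0.018], [-0.005, -0.036], [-0.007, -0.054], [-0.007, -0.054], [-0.007, -0.054], [-0.007, -0.054], [-0.007, -0.054]]
```

```bash
python3 -m creep '[-0.002,-0.018,0,0,0.01,-0.005,-0.036,0,0,0.01,-0.007,-0.054,0,0,0.01,-0.007,-0.057,0,0,0.01]'|head -2; F=0 python3 est2.py '[-0.018,-0.036,-0.054,-0.057]' 0.02
```

```text
clock: 25.02
eef_pos: [0.4538, 0.1925, 0.0844]
  pred -0.059 meas -0.076 sc 0.54
  pred -0.054 meas -0.045 sc 0.55
  pred -0.035 meas -0.023 sc 0.56
pose [0.455 0.195 0.085] yaw -0.003 s,q 0.001 -0.026
clock 25.17 th -0.018 om 0.168 phi -0.0039
D 0.02 d1 -0.030 d2 0.050 [-0.035 -0.058 -0.077 -0.021  0.038  0.078  0.061]
q [-0.01, -0.02, -0.03, -0.013, 0.003, 0.02, 0.02]  xy [[-0.001, -0.01], [-0.003, -0.02], [-0.004, -0.03], [-0.002, -0.013], [0.0, 0.003], [0.003, 0.02], [0.003, 0.02]]
D None d1 0.008 d2 0.000 [-0.001  0.012  0.02   0.018  0.015  0.013  0.012]
q [0.003, 0.005, 0.008, 0.008, 0.008, 0.008, 0.008]  xy [[0.0, 0.003], [0.001, 0.005], [0.001, 0.008], [0.001, 0.008], [0.001, 0.008], [0.001, 0.008], [0.001, 0.008]]
```

```bash
python3 -m creep '[0,0.003,0,0,0.01,0.001,0.005,0,0,0.01,0.001,0.006,0,0,0.01,0.001,0.006,0,0,0.01,0.001,0.006,0,0,0.01]'|head -2; F=0 python3 est2.py '[0.003,0.005,0.006,0.006,0.006]' 0.02
```

```text
clock: 25.58
eef_pos: [0.4563, 0.2023, 0.0847]
  pred 0.011 meas 0.015 sc 0.55
  pred 0.013 meas 0.011 sc 0.56
  pred 0.011 meas 0.008 sc 0.56
pose [0.456 0.202 0.085] yaw -0.001 s,q 0.002 -0.019
clock 25.73 th 0.009 om -0.011 phi -0.0040
D 0.02 d1 -0.041 d2 0.061 [-0.029 -0.068 -0.099 -0.03   0.043  0.092  0.072]
q [-0.014, -0.028, -0.041, -0.021, -0.0, 0.02, 0.02]  xy [[-0.002, -0.014], [-0.004, -0.027], [-0.005, -0.041], [-0.003, -0.021], [-0.0, -0.0], [0.003, 0.02], [0.003, 0.02]]
D None d1 0.005 d2 0.000 [0.012 0.017 0.019 0.017 0.014 0.013 0.012]
q [0.002, 0.003, 0.005, 0.005, 0.005, 0.005, 0.005]  xy [[0.0, 0.002], [0.0, 0.003], [0.001, 0.005], [0.001, 0.005], [0.001, 0.005], [0.001, 0.005], [0.001, 0.005]]
```

```bash
python3 -m creep '[0,0.002,0,0,0.01,0,0.003,0,0,0.01,0,0.003,0,0,0.01,0,0.003,0,0,0.01,0,0.003,0,0,0.01]'|head -2; F=0 python3 est2.py '[0.002,0.003,0.003,0.003,0.003]' 0.02
```

```text
clock: 26.15
eef_pos: [0.4564, 0.2048, 0.0848]
  pred 0.010 meas -0.002 sc 0.55
  pred 0.002 meas -0.004 sc 0.55
  pred -0.004 meas -0.005 sc 0.55
pose [0.456 0.205 0.085] yaw -0.001 s,q 0.001 -0.016
clock 26.30 th -0.007 om -0.044 phi -0.0047
D 0.02 d1 0.078 d2 -0.058 [ 0.058  0.128  0.18   0.098  0.008 -0.049 -0.036]
q [0.026, 0.052, 0.078, 0.058, 0.039, 0.02, 0.02]  xy [[0.003, 0.026], [0.007, 0.051], [0.01, 0.077], [0.008, 0.058], [0.005, 0.039], [0.003, 0.02], [0.003, 0.02]]
D None d1 0.034 d2 0.000 [0.02  0.048 0.068 0.053 0.035 0.026 0.02 ]
q [0.011, 0.023, 0.034, 0.034, 0.034, 0.034, 0.034]  xy [[0.001, 0.011], [0.003, 0.023], [0.004, 0.034], [0.004, 0.034], [0.004, 0.034], [0.004, 0.034], [0.004, 0.034]]
```

D=0.03 → q≈0.014.

```bash
python3 -m creep '[0.001,0.01,0,0,0.01,0.003,0.02,0,0,0.01,0.004,0.03,0,0,0.01,0.004,0.03,0,0,0.01,0.004,0.03,0,0,0.01]'|head -2; F=0 python3 est2.py '[0.01,0.02,0.03,0.03,0.03]' -0.01
```

```text
clock: 26.72
eef_pos: [0.4605, 0.2359, 0.0848]
  pred 0.028 meas 0.038 sc 0.62
  pred 0.028 meas 0.033 sc 0.62
  pred 0.028 meas 0.028 sc 0.62
pose [0.46  0.235 0.085] yaw -0.000 s,q 0.001 0.015
clock 26.87 th 0.026 om -0.028 phi -0.0041
D -0.01 d1 -0.027 d2 0.017 [ 0.001 -0.025 -0.043 -0.018  0.011  0.029  0.025]
q [-0.009, -0.018, -0.027, -0.021, -0.016, -0.01, -0.01]  xy [[-0.001, -0.009], [-0.002, -0.018], [-0.003, -0.027], [-0.003, -0.021], [-0.002, -0.016], [-0.001, -0.01], [-0.001, -0.01]]
D None d1 -0.014 d2 0.000 [ 0.012 -0.001 -0.01  -0.005  0.003  0.007  0.009]
q [-0.005, -0.009, -0.014, -0.014, -0.014, -0.014, -0.014]  xy [[-0.001, -0.005], [-0.001, -0.009], [-0.002, -0.014], [-0.002, -0.014], [-0.002, -0.014], [-0.002, -0.014], [-0.002, -0.014]]
```

D=-0.014 → q≈0.

```bash
python3 -m creep '[-0.001,-0.005,0,0,0.01,-0.001,-0.01,0,0,0.01,-0.002,-0.014,0,0,0.01,-0.002,-0.014,0,0,0.01,-0.002,-0.014,0,0,0.01]'|head -2; F=0 python3 est2.py '[-0.005,-0.01,-0.014,-0.014,-0.014]' 0
```

```text
clock: 27.28
eef_pos: [0.4583, 0.2202, 0.0849]
  pred 0.003 meas 0.001 sc 0.61
  pred 0.004 meas 0.004 sc 0.62
  pred 0.006 meas 0.007 sc 0.62
pose [0.459 0.221 0.085] yaw -0.002 s,q 0.001 0.0
clock 27.43 th 0.008 om 0.019 phi -0.0041
D 0.0 d1 0.007 d2 -0.007 [0.015 0.021 0.026 0.018 0.009 0.004 0.005]
q [0.002, 0.004, 0.007, 0.004, 0.002, 0.0, 0.0]  xy [[0.0, 0.002], [0.001, 0.004], [0.001, 0.006], [0.001, 0.004], [0.0, 0.002], [0.0, 0.0], [0.0, 0.0]]
D None d1 0.002 d2 0.000 [0.01  0.012 0.014 0.013 0.012 0.012 0.012]
q [0.001, 0.001, 0.002, 0.002, 0.002, 0.002, 0.002]  xy [[0.0, 0.001], [0.0, 0.001], [0.0, 0.002], [0.0, 0.002], [0.0, 0.002], [0.0, 0.002], [0.0, 0.002]]
```

```bash
python3 -m creep '[0,0.001,0,0,0.01,0,0.002,0,0,0.01,0,0.002,0,0,0.01,0,0.002,0,0,0.01,0,0.002,0,0,0.01,0,0.002,0,0,0.01]'|head -2; F=0 python3 est2.py '[0.001,0.002,0.002,0.002,0.002,0.002]' 0
```

```text
clock: 27.93
eef_pos: [0.4583, 0.2229, 0.0848]
  pred 0.013 meas 0.015 sc 0.61
  pred 0.014 meas 0.016 sc 0.60
  pred 0.015 meas 0.016 sc 0.60
pose [0.458 0.223 0.085] yaw -0.001 s,q 0.001 0.002
clock 28.08 th 0.016 om 0.010 phi -0.0039
D 0.0 d1 -0.039 d2 0.039 [-0.017 -0.052 -0.079 -0.03   0.023  0.058  0.047]
q [-0.013, -0.026, -0.039, -0.026, -0.013, 0.0, 0.0]  xy [[-0.002, -0.013], [-0.003, -0.026], [-0.005, -0.038], [-0.003, -0.026], [-0.002, -0.013], [0.0, 0.0], [0.0, 0.0]]
D None d1 -0.009 d2 0.000 [ 0.009  0.002 -0.004  0.     0.005  0.008  0.009]
q [-0.003, -0.006, -0.009, -0.009, -0.009, -0.009, -0.009]  xy [[-0.0, -0.003], [-0.001, -0.006], [-0.001, -0.009], [-0.001, -0.009], [-0.001, -0.009], [-0.001, -0.009], [-0.001, -0.009]]
```

```bash
python3 -m creep '[0,-0.003,0,0,0.01,-0.001,-0.006,0,0,0.01,-0.001,-0.008,0,0,0.01,-0.001,-0.008,0,0,0.01,-0.001,-0.008,0,0,0.01,-0.001,-0.008,0,0,0.01]'|head -2; F=0.13 python3 est2.py '[-0.003,-0.006,-0.008,-0.008,-0.008,-0.008]' 0.008
```

```text
clock: 28.58
eef_pos: [0.4574, 0.2147, 0.0849]
  pred 0.010 meas 0.023 sc 0.57
  pred 0.019 meas 0.024 sc 0.56
  pred 0.025 meas 0.027 sc 0.57
pose [0.457 0.215 0.085] yaw -0.001 s,q 0.001 -0.006
clock 28.73 th 0.029 om 0.049 phi -0.0030
D 0.008 d1 -0.117 d2 0.125 [-0.072 -0.183 -0.266 -0.121  0.049  0.16   0.129]
q [-0.039, -0.078, -0.117, -0.076, -0.034, 0.008, 0.008]  xy [[0.021, -0.042], [0.042, -0.084], [0.062, -0.126], [0.093, -0.088], [0.125, -0.05], [0.13, -0.009], [0.13, -0.009]]
D None d1 -0.032 d2 0.000 [ 0.004 -0.023 -0.042 -0.03  -0.013 -0.003  0.002]
q [-0.011, -0.021, -0.032, -0.032, -0.032, -0.032, -0.032]  xy [[0.024, -0.014], [0.049, -0.028], [0.073, -0.042], [0.099, -0.045], [0.125, -0.048], [0.125, -0.048], [0.125, -0.048]]
```

```bash
python3 -m creep '[-0.002,-0.012,0,0,0.01,-0.003,-0.024,0,0,0.01,-0.005,-0.036,0,0,0.01,-0.005,-0.036,0,0,0.01,-0.005,-0.036,0,0,0.01,-0.005,-0.036,0,0,0.01]'|head -2; F=0 python3 est2.py '[-0.012,-0.024,-0.036,-0.036,-0.036,-0.036]' 0.04
```

```text
clock: 29.23
eef_pos: [0.4526, 0.1784, 0.085]
  pred -0.011 meas -0.009 sc 0.66
  pred -0.006 meas -0.005 sc 0.65
  pred -0.003 meas -0.002 sc 0.65
pose [0.453 0.179 0.085] yaw -0.001 s,q 0.001 -0.042
clock 29.38 th -0.001 om 0.023 phi -0.0029
D 0.04 d1 -0.063 d2 0.103 [-0.056 -0.118 -0.165 -0.059  0.063  0.145  0.114]
q [-0.021, -0.042, -0.063, -0.029, 0.006, 0.04, 0.04]  xy [[-0.003, -0.021], [-0.005, -0.042], [-0.008, -0.062], [-0.004, -0.028], [0.001, 0.006], [0.005, 0.04], [0.005, 0.04]]
D None d1 0.007 d2 0.000 [0.007 0.014 0.019 0.016 0.013 0.011 0.01 ]
q [0.002, 0.005, 0.007, 0.007, 0.007, 0.007, 0.007]  xy [[0.0, 0.002], [0.001, 0.005], [0.001, 0.007], [0.001, 0.007], [0.001, 0.007], [0.001, 0.007], [0.001, 0.007]]
```

```bash
python3 -m creep '[0,-0.004,0,0,0.01,-0.001,-0.008,0,0,0.01,-0.001,-0.008,0,0,0.01,-0.001,-0.008,0,0,0.01,-0.001,-0.008,0,0,0.01]'|head -2; F=0 python3 est2.py '[-0.004,-0.008,-0.008,-0.008,-0.008]' 0.05
```

```text
clock: 29.8
eef_pos: [0.4513, 0.1708, 0.0848]
  pred -0.017 meas -0.023 sc 0.64
  pred -0.022 meas -0.024 sc 0.64
  pred -0.025 meas -0.026 sc 0.65
pose [0.451 0.171 0.085] yaw -0.001 s,q 0.001 -0.05
clock 29.95 th -0.028 om -0.054 phi -0.0032
D 0.05 d1 0.096 d2 -0.046 [ 0.052  0.135  0.196  0.115  0.027 -0.028 -0.023]
q [0.032, 0.064, 0.096, 0.08, 0.065, 0.05, 0.05]  xy [[0.004, 0.032], [0.008, 0.063], [0.012, 0.095], [0.01, 0.08], [0.008, 0.065], [0.006, 0.05], [0.006, 0.05]]
D None d1 0.060 d2 0.000 [0.02  0.07  0.106 0.079 0.048 0.031 0.021]
q [0.02, 0.04, 0.06, 0.06, 0.06, 0.06, 0.06]  xy [[0.003, 0.02], [0.005, 0.04], [0.008, 0.06], [0.008, 0.06], [0.008, 0.06], [0.008, 0.06], [0.008, 0.06]]
```

```bash
python3 -m creep '[0.002,0.016,0,0,0.01,0.004,0.032,0,0,0.01,0.006,0.047,0,0,0.01,0.008,0.058,0,0,0.01,0.008,0.058,0,0,0.01]'|head -2; F=0.13 python3 est2.py '[0.016,0.032,0.047,0.058,0.058]' -0.01
```

```text
clock: 30.37
eef_pos: [0.4603, 0.2313, 0.085]
  pred 0.055 meas 0.055 sc 0.63
  pred 0.039 meas 0.036 sc 0.61
  pred 0.026 meas 0.026 sc 0.62
pose [0.459 0.229 0.085] yaw -0.000 s,q 0.001 0.008
clock 30.52 th 0.018 om -0.134 phi -0.0033
D -0.01 d1 0.092 d2 -0.102 [ 0.091  0.171  0.233  0.106 -0.029 -0.117 -0.086]
q [0.031, 0.061, 0.092, 0.058, 0.024, -0.01, -0.01]  xy [[0.03, 0.027], [0.059, 0.054], [0.089, 0.081], [0.111, 0.044], [0.132, 0.007], [0.128, -0.027], [0.128, -0.027]]
D None d1 0.013 d2 0.000 [0.021 0.028 0.033 0.026 0.019 0.015 0.012]
q [0.004, 0.009, 0.013, 0.013, 0.013, 0.013, 0.013]  xy [[0.026, 0.001], [0.053, 0.002], [0.079, 0.003], [0.105, -0.0], [0.131, -0.004], [0.131, -0.004], [0.131, -0.004]]
```

```bash
python3 -m creep '[0.022,-0.005,0,0,0.01,0.043,-0.01,0,0,0.01,0.065,-0.013,0,0,0.01,0.087,-0.016,0,0,0.01,0.107,-0.019,0,0,0.01,0.12,-0.021,0,0,0.01,0.124,-0.021,0,0,0.01]'; F=0 python3 est2.py '[-0.002,-0.004,-0.005,-0.005,-0.005,-0.005,-0.005]' 0; python3 -c "
from h import *
c=bot.camera('scene'); cv2.imwrite('pics/s6.png',cv2.resize(c['pixels'][110:260,300:500],(800,600))[:,:,::-1])"
```

```text
clock: 31.1
eef_pos: [0.5856, 0.206, 0.0844]
tool_rot: [0.066, 0.998, -0.002, 0.001]
ft_force: [0.3, -0.2, -7.8]
grip_width: 0.0212
grasp_force: 65.6
  pred -0.020 meas -0.010 sc 0.23
  pred -0.023 meas -0.007 sc 0.25
  pred -0.025 meas -0.005 sc 0.25
pose [0.583 0.207 0.084] yaw -0.003 s,q 0.127 0.002
clock 31.25 th -0.028 om -0.061 phi -0.0033
D 0.0 d1 0.276 d2 -0.276 [ 0.211  0.462  0.652  0.299 -0.079 -0.325 -0.245]
q [0.092, 0.184, 0.276, 0.184, 0.092, 0.0, 0.0]  xy [[0.012, 0.091], [0.024, 0.182], [0.035, 0.274], [0.024, 0.182], [0.012, 0.091], [0.0, 0.0], [0.0, 0.0]]
D None d1 0.062 d2 0.000 [0.021 0.073 0.11  0.082 0.05  0.032 0.022]
q [0.021, 0.041, 0.062, 0.062, 0.062, 0.062, 0.062]  xy [[0.003, 0.021], [0.005, 0.041], [0.008, 0.062], [0.008, 0.062], [0.008, 0.062], [0.008, 0.062], [0.008, 0.062]]
```

View pics/s6.png

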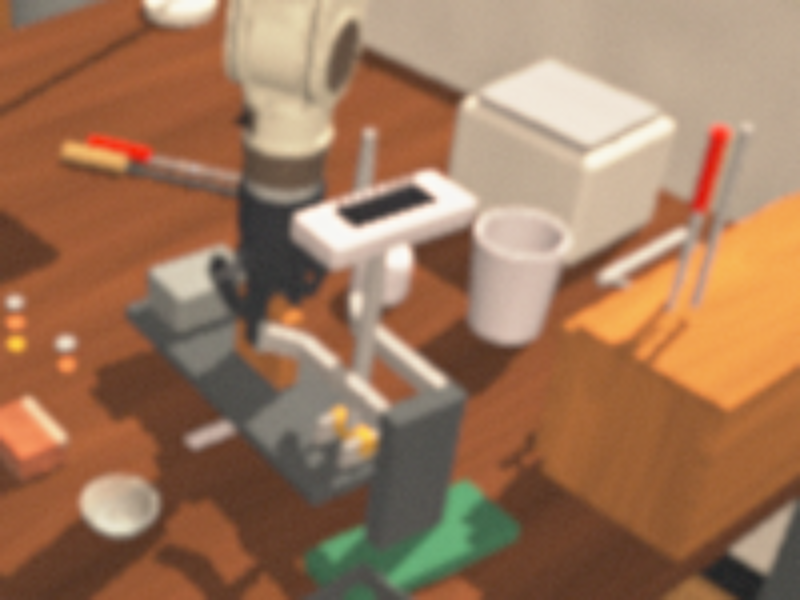

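```bash
python3 -m creep '[0,0,-0.007,0,0.01,0,0,-0.014,0,0.01,0,0,-0.021,0,0.01,0,0,-0.028,0,0.01,0,0,-0.033,0,0.01,0,0,-0.036,0,0.01,0,0,-0.038,0,0.01,0,0,-0.04,0,0.01,0,0,-0.04,0,0.01]'; python3 -c "
from h import *
meas(('scene',))"
```

```text
clock: 32.05
eef_pos: [0.5833, 0.2078, 0.0459]
tool_rot: [0.065, 0.998, -0.002, 0.001]
ft_force: [-2.4, -1.1, -3.1]
grip_width: 0.0215
grasp_force: 66.1
pose [0.583 0.208 0.046] yaw -0.001 s,q 0.127 0.003
s 32.05 -0.052 0.8 0.728
```

```bash
python3 -m creep '[0,0,-0.001,0,0.01,0,0,-0.0015,0,0.01,0,0,-0.0015,0,0.04,0,0,-0.0015,0,0.085,0,0,-0.0015,0,0.085,0,0,-0.0015,0,0.085,0,0,-0.0015,0,0.085]'; python3 -m creep '[0,0,0.01,0,0.085,0,0,0.03,0,0.085,0,0,0.055,0,0.085,0,0,0.08,0,0.085,0,0,0.11,0,0.085,-0.01,0,0.14,0,0.085,-0.03,0,0.16,0,0.085,-0.05,0,0.18,0,0.085,-0.05,0,0.18,0,0.085,-0.05,0,0.18,0,0.085]'; python3 -m creep '[0,0,0,0,0.085,0,0,0,0,0.085,0,0,0,0,0.085,0,0,0,0,0.085,0,0,0,0,0.085,0,0,0,0,0.085,0,0,0,0,0.085,0,0,0,0,0.085]'|head -1
python3 - <<'E'
from h import *
P=np.array([.5833,.2078,GOFF])
for i in range(2):
    c=cam("scene"); print(measpoly(c,P,YAW))
    for t,h in (("mast_foot",.032),("handle",.095),("lamp",0)):
        r=bot.place_of("scene",t)[:1]
        if r:
            w=atz(c,np.array(r[0]["centre"])*[640,400],h); d=w[:2]-MARK; print(t,r[0]["score"],"dock x,y",(d@UX).round(3),(d@UY).round(3))
    uv=np.array(bot.place_of("scene","mast_head")[0]["centre"])*[640,400]; print("lean",least_squares(lambda t:px(c,headpt(P,YAW,t[0]))[0]-uv,[0.]).x, bot.get_obs()["clock"])
cv2.imwrite('pics/s7.png',cv2.resize(c['pixels'][110:260,300:500],(800,600))[:,:,::-1])
E
```

```text
clock: 32.73
eef_pos: [0.5839, 0.208, 0.0435]
tool_rot: [0.065, 0.998, -0.002, 0.001]
ft_force: [0.0, 0.3, -0.6]
grip_width: 0.0796
grasp_force: 0.0
clock: 33.57
eef_pos: [0.5338, 0.2083, 0.226]
tool_rot: [0.064, 0.998, -0.001, 0.003]
ft_force: [0.2, 0.2, -0.9]
grip_width: 0.0851
grasp_force: 0.0
clock: 34.23
(-0.09932987196984715, 0.21122071347581295)
handle 0.74 dock x,y 0.015 -0.008
lamp 0.7 dock x,y -0.018 0.018
lean [-0.08970336] 34.4833
(-0.09925856972291357, 0.2093082947965177)
mast_foot 0.91 dock x,y 0.121 0.01
handle 0.66 dock x,y 0.007 0.002
lamp 0.76 dock x,y 0.0 0.005
lean [-0.12558567] 34.7333
```

View pics/s7.png

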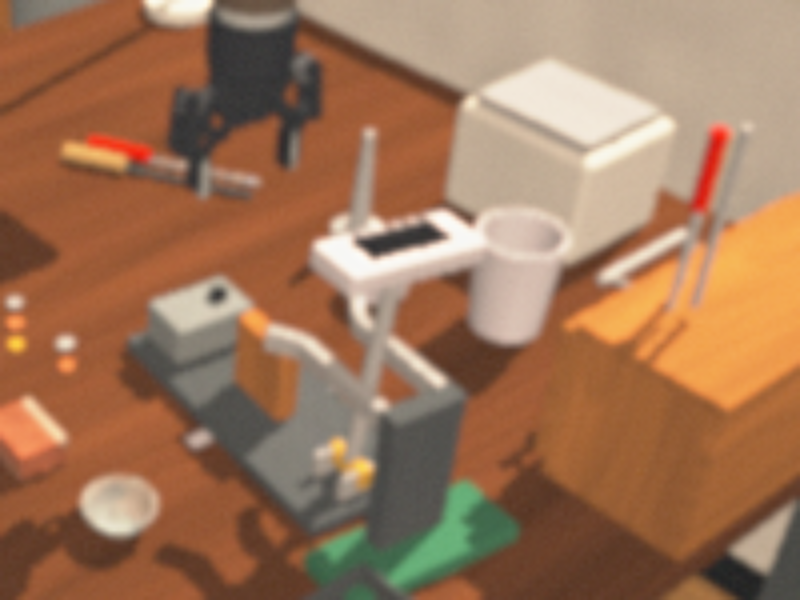

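```bash
python3 -m creep '[0,0,0,0,0.085,0,0,0,0,0.085,0,0,0,0,0.085,0,0,0,0,0.085,0,0,0,0,0.085,0,0,0,0,0.085,0,0,0,0,0.085,0,0,0,0,0.085,0,0,0,0,0.085,0,0,0,0,0.085]'|head -1; python3 - <<'E'
from h import *
for i in range(2):
    c=cam("scene"); print(measpoly(c,np.array([.5833,.2078,GOFF]),YAW))
print(bot.job_done())
E
```

```text
clock: 35.57
(-0.09924639836080547, 0.2084455176838721)
(-0.09923899217732846, 0.21051342088702862)
the job is handed in; nothing more can be done
None
```

The lamp is docked: its mast leans about 0.1 rad at rest against a prong, the base is flat on the bench and released, and the job was handed in at about 36 s; no verdict came back.

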